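# Present a welding filter plate under the bench magnifier

### The job

Take the notched filter plate out of the storage rack, holding it by its dark part so that your fingers stay off the frosted end (the end with the small corner notch). Bring the frosted end in front of the bench magnifier with the label side up and facing squarely up into the lens (the lens is tilted about 45 degrees), the label centred on the lens axis about 130 mm from the glass, so that someone across the bench can read it, and finish holding it still there in the gripper. Leave the other two plates in the rack and do not knock the magnifier.

Things in the scene. Friction and masses are not known exactly. Their poses are not given: they have to be found in the camera images.
- plate_center (a point): Centre of the filter plate to show: 108 long, 51 high, 9 mm thick, 90 g, standing on a long edge in a rack slot. Dark glass; the 30 mm at one end are frosted white on both faces, with a 10 x 10 mm notch in the upper corner of that end. Axes: x along the length to the frosted end (frosted x = 24 to 54 mm), y out of the label face, z to the notched long edge (up in the rack).
- label (a point): Middle of the cream label with dark bars, on the +y face of the frosted end only: 39 mm along x and 4.5 mm along y from the plate's centre. Same axes as plate_center (y points straight out of the label). Seen with the notched edge on top, the label side is the one with the frosted end at the left.
- plate: The same filter plate; origin at the middle of its lower long edge, 25.5 mm below plate_center; same axes.
- plain_center (a point): Centre of an all-dark filter plate of the same size, no frosted end, no notch, standing in another slot of the rack. To be left there.
- cover_center (a point): Centre of a clear cover plate of the same size, with grey end strips, standing in the remaining slot. To be left there.
- rack: Grey rack, fixed, base 130 (x) x 134 (y) x 8 mm, origin under its centre on the bench, any yaw. Three slots along x at y = -45, 0, +45 mm, each 11 mm wide between ribs whose tops are 22 mm above the bench. Plates stand 8 mm above the bench, tops at 59 mm, in any order. Gap between neighbouring plates 36 mm: do not come down with the fingers wide open.
- magnifier: Bench magnifier, fixed: white base 140 x 160 x 20 mm (origin on the bench plumb under the lens centre; base centre 150 mm along +x), post 180 mm along +x rising to 180 mm, short arm and a neck up to the lower rim of the round lens head (head top 340 mm up). +x points to the reader; work is presented on the -x side, under the head.
- lens (a point): Centre of the magnifier's clear lens (head 138 mm across, 18 mm thick), 290 mm straight above the magnifier's origin. z is the lens axis, up and towards the reader, 45 degrees from vertical; y is level. Work is held on the -z side, about 130 mm down the axis.

How it is judged:
By the outcome, as a careful person would: the job done as asked, in the order asked, and still so for the second after the job is handed in, while the arm keeps its last pose, push and grip.
It also fails if it takes over 54 s, if anything falls off the work surface, if the arm or the gripper's body presses on something with over 40 N, if the wrist force passes 120 N, or if a joint passes its speed limit or range.

### The arm

A 6-joint arm with a two-finger parallel gripper is mounted at the origin on the work surface. World frame = base frame: x ahead of the robot, y to its left, z up, the work surface at z = 0. Lengths are in m, angles in rad, forces in N, time in s.
With the tool pointing down it reaches from about 0.325 to 0.9 m from the base axis. Payload 6.1 kg.
Tool frame: the origin (TCP) lies midway between the tips of the shut fingers; the grasp point (between the pads) lies 19 mm behind it; z points along the fingers, y is the direction in which the jaws open and shut (so a half turn about z gives the same grasp; the last joint's range is limited). The gripper opens to 85 mm and grips with 20 to 120 N. Pads are 22 mm wide; open, the fingers measure 114 mm over their backs; the gripper's body (76 mm by 85 mm) begins 54 mm behind the grasp point. The pads swing forward as they close: fully open they stand 13 mm farther back than shut.
Start: joints at [-1.268, 0.22, 1.526, -0, 1.395, -0.126], TCP at [0.26, -0.568, 0.231] pointing down, gripper open.
Joint ranges: [-2.98, 2.98], [-0.91, 2.08], [0.09, 2.57], [-1.24, 4.39], [0.2, 2.65], [-2.68, 2.68]. Speed limits (rad/s): [2.57, 2.57, 3.01, 3.14, 3.14, 3.14].

### API

Orientations are given as a unit quaternion [x, y, z, w].
In Python, from station import sensors, viewer, job, nets gives the robot as it stands. The module is installed in compiled form; this text tells all that it offers.
- The arm moves only by the tool apply_moves, never from a script. Its argument "series" is a list of rows, each an object of numbers: "wx", "wy", "wz": the turn, a rotation vector about the tool's x, y, z in units of 5 degrees (1.0 is 5 degrees); "tx", "ty", "tz": the shift along the tool's x, y, z in units of 40 mm (1.0 is 40 mm); "claw": the finger opening in mm, from 0 to 85.4. In form: [{"wx": .., "wy": .., "wz": .., "tx": .., "ty": .., "tz": .., "claw": ..}, ...]. A call has 1 to 12 rows; each row is the pose to reach, as a shift and turn from the pose commanded when the call began, along the tool's axes at that moment; what a row does not reach only later rows make up. A row lasts 1/12 s, in which the tool goes at most 41.7 mm and 7.16 degrees, less where a joint would pass 70% of its speed; a pose out of reach is approached as far as the arm can. A call with a gripper value outside its range is refused whole. The fingers move at their own pace and stop on an object; "force" is the grip in N (left out, the last holds). Time passes only in rows, so rows that repeat a pose let the fingers close. It gives the time, the measured TCP pose, the force and the opening at its end, in the units of the state.
- sensors.state(): the state, without advancing time (a new reading comes with each control period).
- viewer.get_image(name): name is "scene" or "top"; returns a dict with "img" (480x640x3 uint8, blue, green, red), "camera_matrix" (3x3 intrinsics, pixels), "pose" (4x4, takes a point from camera to world coordinates). Camera axes: x right, y down, z forward; pixel columns grow to the right and rows downward; lengths in m; the calibration is good to about 2 mm. A picture is of the moment at which its call begins. There is no depth.
- job.sign_off(): hands the job in, once; it reports no verdict.
Trained networks look in a picture, given as the dict that the camera call returned (one of the last four; its "shot" number tells which), for a name from the list of things; names that differ only in an ending like _2 or _b are one class to them, and where a whole thing is asked for, a point or a joint stands for the part that bears it (a point fixed in the world has none). Each returns a list of dicts, best first, with "conf" (0 to 1); they miss things now and then, are a little off and sometimes report something else, mostly with a low value. They report only what shows in the picture. A call takes as long as a camera call.
- nets.recognise(picture, target): "at" ([column, row] in pixels, amid what is visible of it).
- nets.place_of(picture, target): "at" ([column, row] in pixels: a listed point, or the origin of a listed thing).
The state is a dict: "clock": time; "qpos": joint angles; "joint_vel": joint speeds; "joint_efforts": joint torques, N m; "ee_pos": TCP position; "orientation": TCP orientation; "wrist_force": force on the tool from outside, world axes, zero at the start; "ft_torque": the same for the moment, N m; "opening": opening from 0.0 (shut) to 1.0 (fully open).
Only numpy, scipy, OpenCV 4.12 (cv2) and the standard library are available. Lean on these libraries where they do the work, as an engineer would, in place of code of your own. Each camera call takes 0.05 s, during which the arm holds its last target.

## Working session

There is one attempt and no reset: what is moved stays moved. The work goes in short steps, Python scripts to look and compute and a tool call to move; the robot and the scene stay as the last step left them, time stands still between calls to the robot, and variables do not carry over. Pictures are saved under pics/ and viewed, and the job is handed in when it is done.

Besides the shell and the picture viewer there is one more tool, called after "Request:" as name([rows], argument=value, ...), one row to a line, values as JSON. apply_moves: Moves the arm, as the interface text tells. Its arguments: {"type":"object","properties":{"series":{"type":"array"},"force":{"type":"number"}},"required":["series"]}

```bash
mkdir -p pics
cat > h.py <<'E'
import numpy as np, cv2, json, sys
from station import sensors, viewer, job, nets
def ray(p,uv):
    K=np.array(p["camera_matrix"]);T=np.array(p["pose"])
    d=np.linalg.inv(K)@np.array([uv[0],uv[1],1.0]); d=T[:3,:3]@d
    return T[:3,3],d/np.linalg.norm(d)
def atz(p,uv,z):
    o,d=ray(p,uv); return o+d*(z-o[2])/d[2]
def proj(p,X):
    K=np.array(p["camera_matrix"]);T=np.linalg.inv(np.array(p["pose"]))
    c=T[:3,:3]@np.array(X)+T[:3,3]; c=K@c; return c[:2]/c[2]
def tri(a,ua,b,ub):
    o1,d1=ray(a,ua);o2,d2=ray(b,ub)
    A=np.stack([d1,-d2],1);s=np.linalg.lstsq(A,o2-o1,rcond=None)[0]
    p,q=o1+s[0]*d1,o2+s[1]*d2
    return (p+q)/2,np.linalg.norm(p-q)
E
python3 - <<'E'
from h import *
P={n:viewer.get_image(n) for n in("scene","top")}
for n,p in P.items():
    cv2.imwrite(f"pics/{n}0.png",p["img"]); print(n,np.round(p["pose"],3).tolist(),p["camera_matrix"][0])
    for t in("plate_center","label","plate","plain_center","cover_center","rack","magnifier","lens"):
        print(t,[(np.round(r["at"],1).tolist(),round(r["conf"],2)) for r in nets.place_of(p,t)[:3]])
print(sensors.state())
E
```

```text
scene [[-0.242, 0.52, -0.819, 1.16], [0.97, 0.124, -0.208, 0.118], [-0.006, -0.845, -0.535, 0.57], [0.0, 0.0, 0.0, 1.0]] [492.95921155   0.         324.81431904]
plate_center [([206.2, 284.0], 0.7)]
label [([222.8, 294.9], 0.59)]
plate [([212.2, 295.7], 0.62), ([223.8, 290.5], 0.28)]
plain_center [([242.2, 259.2], 0.72)]
cover_center [([231.3, 269.8], 0.63)]
rack [([228.5, 287.6], 0.73)]
magnifier []
lens [([423.5, 186.0], 0.77)]
top [[-0.018, -0.983, 0.18, 0.36], [-1.0, 0.013, -0.026, -0.038], [0.023, -0.18, -0.983, 1.19], [0.0, 0.0, 0.0, 1.0]] [603.34152488   0.         320.42112055]
plate_center []
label [([395.4, 249.5], 0.67)]
plate [([412.7, 258.7], 0.82)]
plain_center [([394.8, 299.0], 0.7), ([405.8, 281.0], 0.15)]
cover_center [([406.5, 278.6], 0.62)]
rack [([403.0, 278.8], 0.92)]
magnifier [([397.3, 296.4], 0.73)]
lens [([216.8, 192.6], 0.64)]
{'clock': 0.9, 'qpos': array([-1.26811607e+00,  2.20365473e-01,  1.52650918e+00, -2.92832051e-05,
        1.39468343e+00, -1.26109603e-01]), 'joint_vel': array([-3.23298929e-04, -6.95102347e-05,  1.38919065e-04, -2.03802220e-04,
       -2.82048757e-04, -1.51558455e-03]), 'joint_efforts': array([-1.61882665e-03, -4.96845853e+01, -3.89733338e+01,  2.65547260e-05,
        6.17337755e-04, -3.58698713e-06]), 'ee_pos': array([ 0.25983737, -0.56842199,  0.23131618]), 'orientation': array([ 9.77104759e-01,  2.12758757e-01, -1.28353163e-05,  1.84851164e-05]), 'wrist_force': array([ 0.64961812, -1.74255285,  0.5618907 ]), 'ft_torque': array([ 0.01032577, -0.00597067,  0.01223767]), 'opening': 1.0008187591494513}
```

View pics/scene0.png

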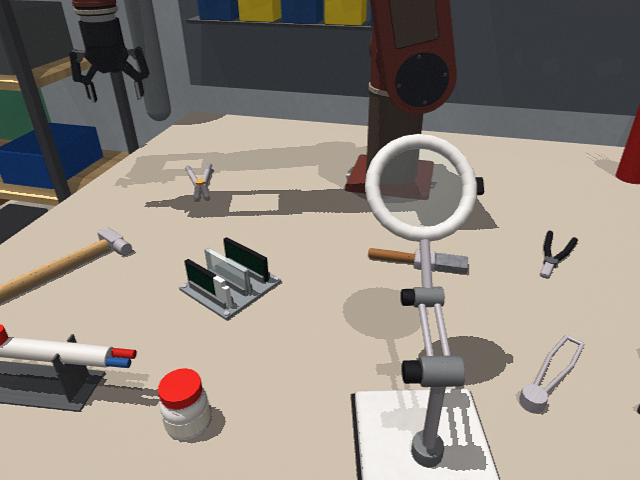

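View pics/top0.png

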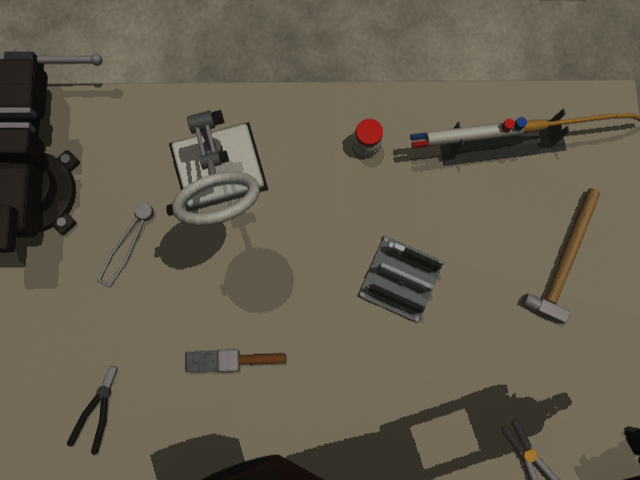

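Run:
```python
import cv2
a=cv2.imread("pics/scene0.png")[215:355,130:320]; b=cv2.imread("pics/top0.png")[215:345,320:490]
cv2.imwrite("pics/sc.png",cv2.resize(a,None,fx=4,fy=4,interpolation=cv2.INTER_CUBIC)); cv2.imwrite("pics/tc.png",cv2.resize(b,None,fx=4.5,fy=4.5,interpolation=cv2.INTER_CUBIC))
```

```text
(no output)
```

View pics/sc.png

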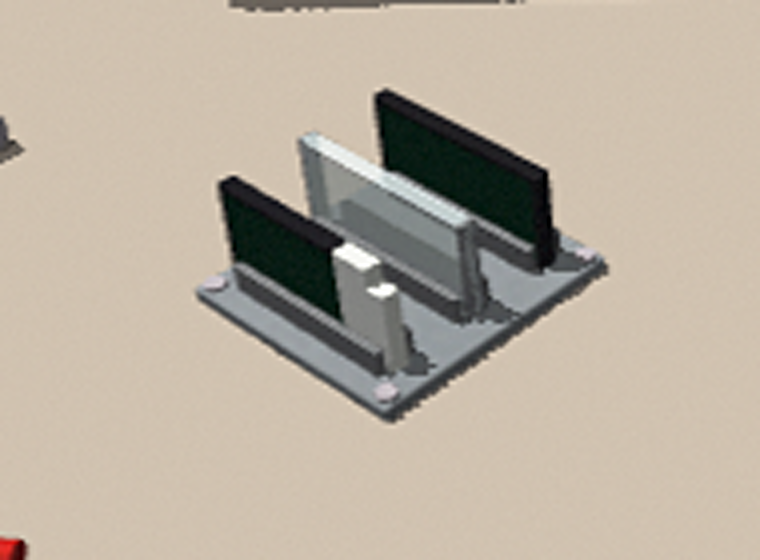

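View pics/tc.png

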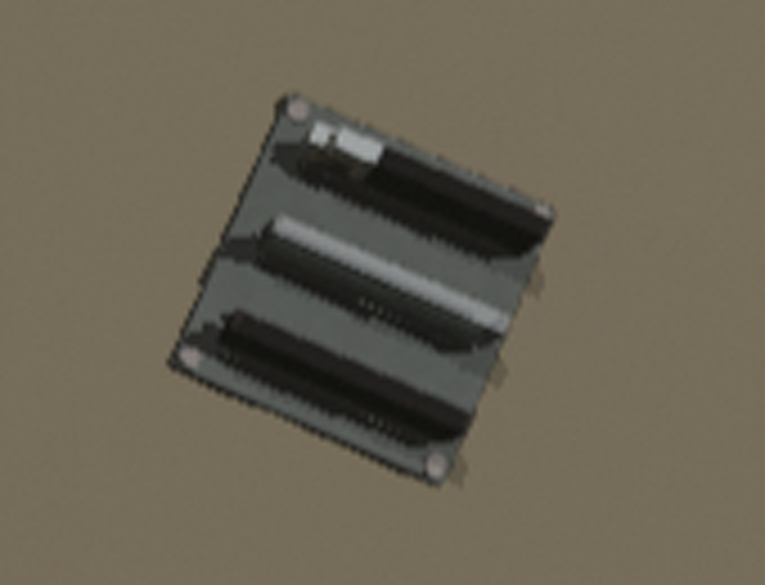

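Scene view: the target plate is front-left of the rack, with its frosted notched end at about (222,292). In this view the frosted end is at the right, so the label is on the far face, towards the robot. The order in the rack is target, clear, plain. The lens ring is at (420,187) in the scene view and (217,198) in the top view. Next I'll fit the poses.

```bash
python3 - <<'E'
import cv2
a=cv2.imread("pics/scene0.png")[120:480,340:510]; b=cv2.imread("pics/top0.png")[95:235,150:290]
cv2.imwrite("pics/sl.png",cv2.resize(a,None,fx=1.6,fy=1.6,interpolation=cv2.INTER_CUBIC)); cv2.imwrite("pics/tl.png",cv2.resize(b,None,fx=4,fy=4,interpolation=cv2.INTER_CUBIC))
E
cat > fit.py <<'E'
from h import *
from scipy.optimize import least_squares
S=viewer.get_image("scene");T=viewer.get_image("top")
c=lambda x,y:(x/4.5+320-.5+.5/4.5,y/4.5+215-.5+.5/4.5)
s=lambda x,y:(x/4+130-.4,y/4+215-.4)
# rack frame x: along plate toward frosted; y label side
obs=[(T,c(280,95),(65,-67,8)),(T,c(555,212),(-65,-67,8)),(T,c(440,487),(-65,67,8)),(T,c(170,365),(65,67,8)),
(S,s(390,412),(65,-67,8)),(S,s(198,293),(-65,-67,8)),(S,s(605,265),(65,67,8))]
# target plate
po=[(T,c(312,123),(54,-49.5+0,59)),]
def pt(p,q): 
    cy,sy=np.cos(q[2]),np.sin(q[2]); return np.array([q[0]+cy*p[0]/1e3-sy*p[1]/1e3,q[1]+sy*p[0]/1e3+cy*p[1]/1e3,p[2]/1e3])
f=lambda q:np.concatenate([proj(p,pt(X,q))-uv for p,uv,X in obs])
r=least_squares(f,[.35,-.17,1.2]); print(r.x,np.rad2deg(r.x[2])); print(np.round(r.fun.reshape(-1,2),1).tolist())
np.save("rack.npy",r.x)
for n,p in(("S",S),("T",T)):
    im=p["img"].copy()
    for y,col in((-45,(0,0,255)),(0,(0,255,0)),(45,(255,0,0))):
        for (x0,z0),(x1,z1) in(((-54,59),(54,59)),((-54,8),(54,8))):
            for dy in(-4.5,4.5):
              cv2.line(im,*[tuple(int(round(v*8)) for v in proj(p,pt((x,y+dy,z),r.x))) for x,z in((x0,z0),(x1,z1))],col,1,shift=3)
    box=(slice(215,355),slice(130,320)) if n=="S" else (slice(215,345),slice(320,490))
    cv2.imwrite(f"pics/fit{n}.png",cv2.resize(im[box],None,fx=4,fy=4,interpolation=cv2.INTER_NEAREST))
E
python3 fit.py
```

```text
[ 0.51566586 -0.22415276  1.1386545 ] 65.24009705695556
[[0.5, -0.7], [-0.6, -0.7], [-0.2, -0.0], [-1.3, 0.2], [-0.6, 0.1], [-1.1, -0.9], [0.7, -2.3]]
```

View pics/fitS.png

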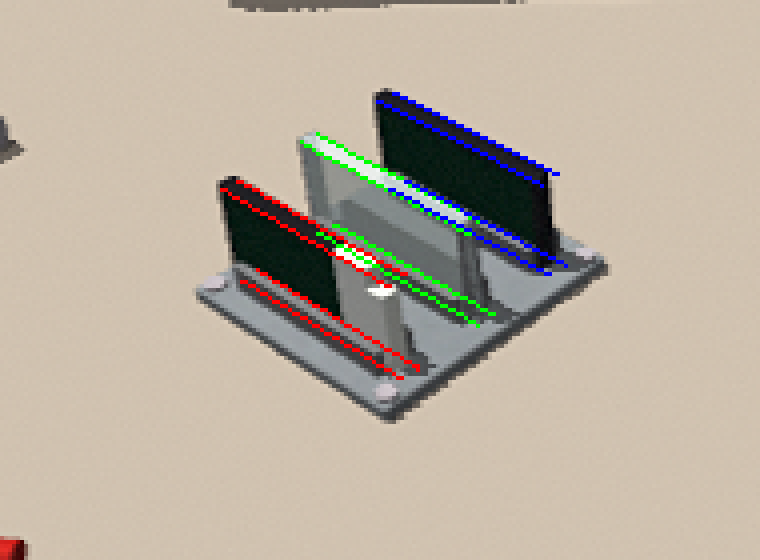

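View pics/fitT.png

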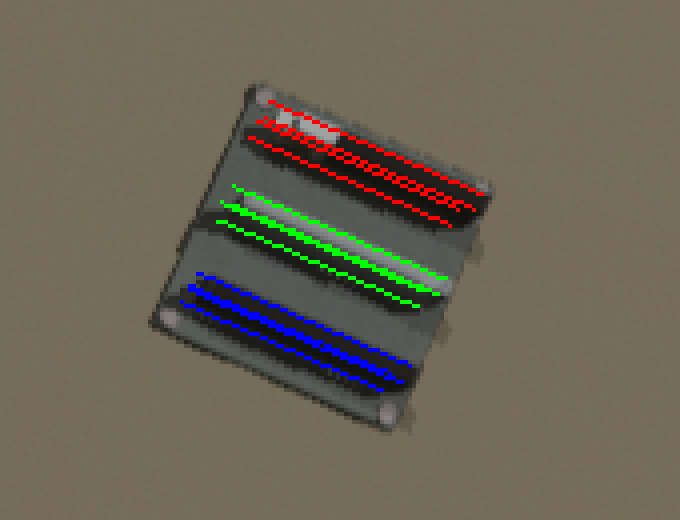

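View pics/sl.png

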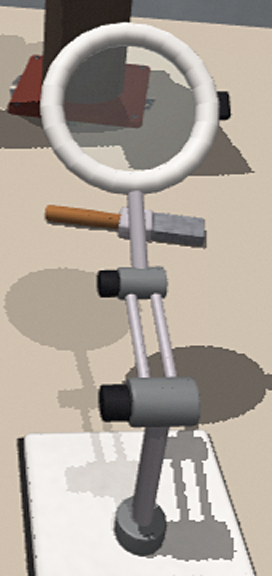

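View pics/tl.png

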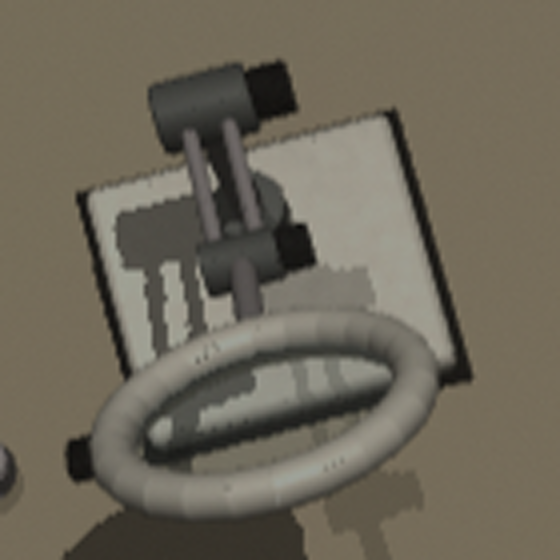

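Run:
```python
import cv2
a=cv2.imread("pics/scene0.png")[255:315,180:240]; b=cv2.imread("pics/top0.png")[230:285,375:450]
cv2.imwrite("pics/sc2.png",cv2.resize(a,None,fx=10,fy=10,interpolation=cv2.INTER_NEAREST)); cv2.imwrite("pics/tc2.png",cv2.convertScaleAbs(cv2.resize(b,None,fx=10,fy=10,interpolation=cv2.INTER_NEAREST),alpha=2))
```

```text
(no output)
```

View pics/sc2.png

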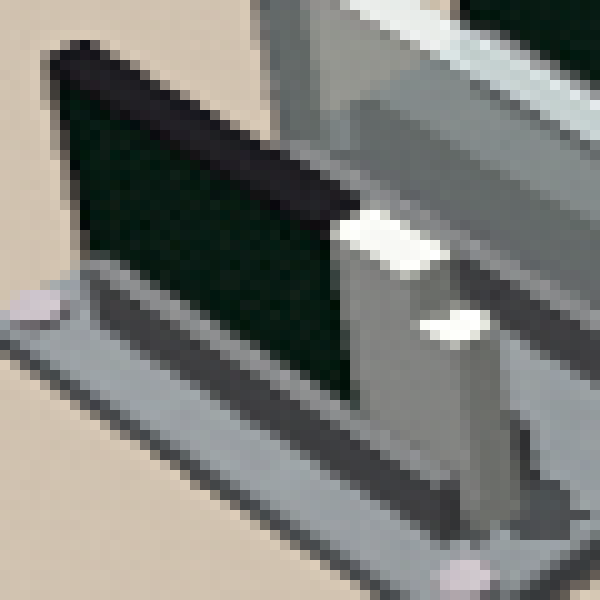

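View pics/tc2.png

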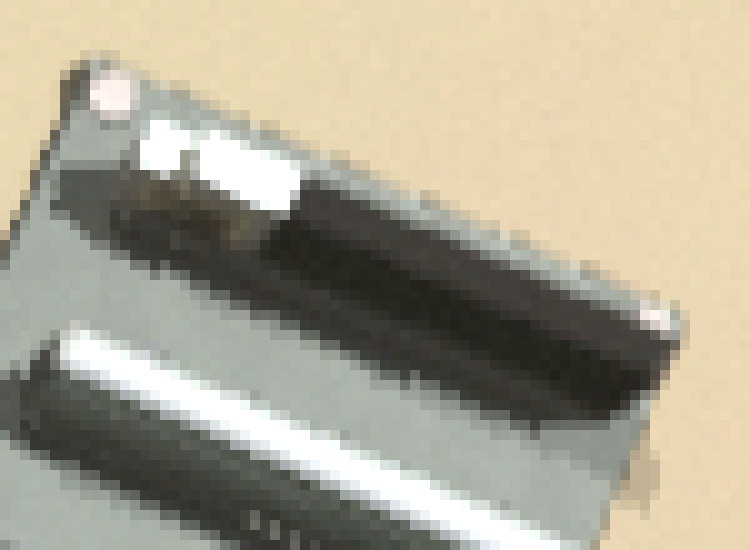

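```bash
cat > fit2.py <<'E'
from h import *
from scipy.optimize import least_squares
S=viewer.get_image("scene");T=viewer.get_image("top")
s=lambda x,y:(x/10+180-.5,y/10+255-.5); t=lambda x,y:(x/10+375-.5,y/10+230-.5)
so=[(50,62,-54,-4.5,59),(88,42,-54,4.5,59),(333,228,24,-4.5,59),(365,208,24,4.5,59),(412,272,44,-4.5,59),(450,248,44,4.5,59),(455,342,54,-4.5,49),(490,318,54,4.5,49),(518,515,54,4.5,8),(470,538,54,-4.5,8)]
to=[(303,168,24,-4.5,59),(292,215,24,4.5,59),(203,128,44,-4.5,59),(195,175,44,4.5,59),(685,315,-54,-4.5,59),(672,345,-54,4.5,59),(150,118,54,-4.5,49),(135,165,54,4.5,49)]
def pt(p,q):
    cy,sy=np.cos(q[2]),np.sin(q[2]); return np.array([q[0]+cy*p[0]/1e3-sy*p[1]/1e3,q[1]+sy*p[0]/1e3+cy*p[1]/1e3,p[2]/1e3])
A=[(S,s(*o[:2]),o[2:]) for o in so]; B=[(T,t(*o[:2]),o[2:]) for o in to]
def fit(obs,x0):
    f=lambda q:np.concatenate([proj(p,pt(X,q))-uv for p,uv,X in obs])
    r=least_squares(f,x0,loss="soft_l1"); print(np.round(r.x,4),round(np.rad2deg(r.x[2]),2)); print(np.round(r.fun.reshape(-1,2),1).tolist()); return r.x
print("plate S,T,both")
x0=[.54,-.24,1.14]
fit(A,x0);fit(B,x0);q=fit(A+B,x0); np.save("plate.npy",q)
# label point in both images
print("mag")
u=lambda x,y:(x/1.6+340-.3,y/1.6+120-.3); v=lambda x,y:(x/4+150-.4,y/4+95-.4)
M1=[(S,u(22,437),(80,-80,20)),(S,u(207,433),(80,80,20)),(S,u(130,107),(0,0,290))]
M2=[(T,v(90,190),(220,80,20)),(T,v(388,118),(220,-80,20)),(T,v(455,365),(80,-80,20)),(T,v(265,414),(0,0,290))]
fit(M1,[.5,.17,0]);fit(M2,[.5,.17,0]);m=fit(M1+M2,[.5,.17,0]);np.save("mag.npy",m)
print(tri(S,(421,187),T,(216,198)),tri(S,(423.5,186),T,(216.8,192.6)))
def circ(p,m,r,z):
    n=np.array([.7071,0,.7071]);e=np.array([-.7071,0,.7071]);pts=[]
    for a in np.linspace(0,2*np.pi,60):
        X=np.array([0,0,290])+n*z+r*(np.cos(a)*e+np.sin(a)*np.array([0,1,0])); pts.append(proj(p,pt(X,m)))
    return np.int32(np.round(np.array(pts)*8))
for n,p in(("S",S),("T",T)):
    im=p["img"].copy()
    for z in(-9,9): cv2.polylines(im,[circ(p,m,69,z)],True,(0,0,255),1,shift=3)
    c=[proj(p,pt(X,m)) for X in((80,-80,20),(80,80,20),(220,80,20),(220,-80,20))]
    cv2.polylines(im,[np.int32(np.round(np.array(c)*8))],True,(255,0,0),1,shift=3)
    box=(slice(120,480),slice(340,510)) if n=="S" else (slice(95,235),slice(150,290))
    cv2.imwrite(f"pics/mag{n}.png",cv2.resize(im[box],None,fx=1.6 if n=="S" else 4,fy=1.6 if n=="S" else 4,interpolation=cv2.INTER_NEAREST))
E
python3 fit2.py
```

```text
plate S,T,both
[ 0.5536 -0.2477  1.1196] 64.15
[[-0.5, -0.5], [-0.1, -0.8], [-0.4, 0.2], [0.6, -0.3], [-0.6, 0.5], [-0.2, 0.3], [-0.2, 0.6], [0.4, 0.4], [0.3, -0.6], [1.0, -0.2]]
[ 0.5577 -0.2496  1.1916] 68.27
[[0.1, -0.1], [-0.3, -0.5], [0.3, 0.2], [-0.5, -0.2], [0.4, -0.5], [0.2, 0.9], [-0.0, 0.4], [-0.1, -0.1]]
[ 0.5556 -0.2486  1.1537] 66.1
[[-2.2, 0.6], [-2.0, 0.2], [-1.0, 0.6], [-0.1, 0.0], [-0.8, 0.8], [-0.5, 0.5], [-0.3, 0.8], [0.2, 0.5], [0.1, -0.5], [1.0, -0.0], [-0.1, 0.6], [-0.8, 0.2], [0.2, 0.6], [-0.8, 0.1], [-0.4, 1.7], [-0.7, 3.0], [-0.1, 0.6], [-0.3, 0.1]]
mag
[0.615  0.1001 0.2597] 14.88
[[-0.1, -0.7], [0.8, -0.1], [-0.5, 2.5]]
[0.6063 0.0983 0.258 ] 14.78
[[-1.7, 0.1], [0.5, -1.6], [1.3, 0.4], [-0.3, 0.2]]
[0.6078 0.0996 0.2532] 14.5
[[0.2, -5.2], [0.1, -3.9], [-0.5, -0.2], [-1.8, -0.9], [0.4, -2.2], [0.9, -0.2], [-1.1, -0.7]]
(array([0.60715375, 0.09902757, 0.28870387]), np.float64(0.0024297588366919394)) (array([0.61421364, 0.09965816, 0.29358505]), np.float64(0.007336191681895042))
```

View pics/magS.png

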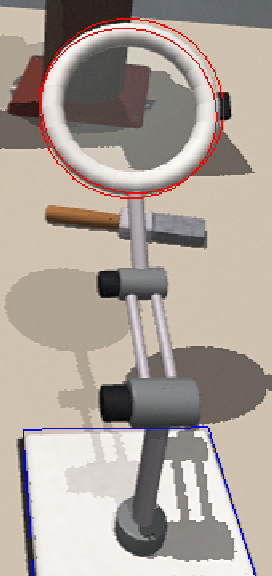

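View pics/magT.png

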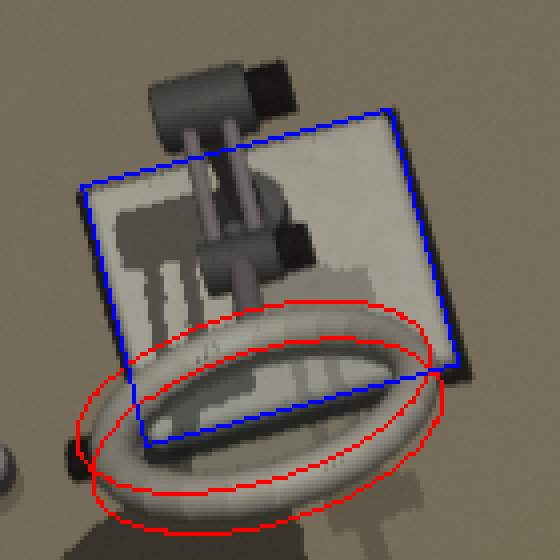

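```bash
cat > yaw.py <<'E'
from h import *
S=viewer.get_image("scene");T=viewer.get_image("top")
g=lambda p:p["img"].astype(float).mean(2)
# top: clear plate ridge
def ridge(p,c0,r0,c1,r1,w,mode):
    I=g(p);out=[]
    for c in range(c0,c1+1):
        rc=r0+(r1-r0)*(c-c0)/(c1-c0); rows=np.arange(int(rc-w),int(rc+w)+1); v=I[rows,c]
        if mode=="bright": k=np.clip(v-(v.max()+v.min())/2,0,None); out.append((c,(k*rows).sum()/k.sum()))
        else:
            d=-np.diff(v) if mode=="down" else np.diff(v)
            k=np.clip(d,0,None)**2; out.append((c,(k*(rows[:-1]+.5)).sum()/k.sum()))
    o=np.array(out); 
    for _ in range(3):
        a=np.polyfit(o[:,0],o[:,1],1); r=o[:,1]-np.polyval(a,o[:,0]); o=o[abs(r)<max(2*r.std(),.3)]
    return [(c,np.polyval(a,c)) for c in(c0,c1)],r.std(),len(o)
def yaw(p,name,args,z):
    l,sd,n=ridge(p,*args); a,b=[atz(p,u,z) for u in l]; d=a-b
    if d[1]<0:d=-d
    print(name,"yaw",round(np.rad2deg(np.arctan2(d[1],d[0])),2),"sd",round(sd,2),n,np.round(l,1).tolist(), "ends",np.round(a[:2],4),np.round(b[:2],4))
yaw(T,"T clear ridge",(384,265.5,428,283.5,3,"bright"),.059)
yaw(T,"T target outer edge (dark top)",(407,247.5,438,259.5,2,"down"),.059)
yaw(T,"T rack outer edge",(388,237,440,260,3,"down"),.008)
yaw(T,"T rack rear edge",(363,298,412,320.5,3,"up"),.008)
yaw(S,"S target far top edge",(190,260,207,268.7,3,"down"),.059)
yaw(S,"S clear near edge",(207,250,243,270,3,"down"),.059)
yaw(S,"S rack outer edge",(182,289,222,314.5,3,"up"),.0)
yaw(S,"S plain far top edge",(227,238,264,256,3,"down"),.059)
E
python3 yaw.py
```

```text
T clear ridge yaw 64.74 sd 0.12 45 [[384.0, 264.8], [428.0, 284.4]] ends [ 0.5353 -0.1876] [ 0.4965 -0.2697]
T target outer edge (dark top) yaw 67.3 sd 0.28 28 [[407.0, 247.9], [438.0, 260.1]] ends [ 0.5673 -0.2329] [ 0.5429 -0.2912]
T rack outer edge yaw 62.29 sd 0.61 50 [[388.0, 236.5], [440.0, 262.1]] ends [ 0.6006 -0.2045] [ 0.547  -0.3064]
T rack rear edge yaw 64.92 sd 0.13 42 [[363.0, 299.3], [412.0, 321.2]] ends [ 0.4753 -0.1504] [ 0.431  -0.2451]
S target far top edge yaw 64.96 sd 0.12 18 [[190.0, 259.5], [207.0, 269.4]] ends [ 0.5297 -0.2889] [ 0.5494 -0.2468]
S clear near edge yaw 65.05 sd 0.23 37 [[207.0, 251.2], [243.0, 270.9]] ends [ 0.4987 -0.271 ] [ 0.5387 -0.1849]yaw.py:12: RuntimeWarning: invalid value encountered in scalar divide
  k=np.clip(d,0,None)**2; out.append((c,(k*(rows[:-1]+.5)).sum()/k.sum()))
Traceback (most recent call last):
  File "yaw.py", line 27, in <module>
    yaw(S,"S rack outer edge",(182,289,222,314.5,3,"up"),.0)
    ~~~^^^^^^^^^^^^^^^^^^^^^^^^^^^^^^^^^^^^^^^^^^^^^^^^^^^^^
  File "yaw.py", line 18, in yaw
    l,sd,n=ridge(p,*args); a,b=[atz(p,u,z) for u in l]; d=a-b
           ~~~~~^^^^^^^^^
  File "yaw.py", line 15, in ridge
    a=np.polyfit(o[:,0],o[:,1],1); r=o[:,1]-np.polyval(a,o[:,0]); o=o[abs(r)<max(2*r.std(),.3)]
TypeError: expected non-empty vector for x
```

```bash
cat >> h.py <<'E'
from scipy.spatial.transform import Rotation as Rn
def rel(P,Rm,s=None):
    s=s or sensors.state(); R0=Rn.from_quat(s["orientation"]); 
    t=R0.inv().apply(np.array(P)-s["ee_pos"])/.04; w=np.rad2deg((R0.inv()*Rm).as_rotvec())/5
    print("clock",round(s["clock"],2),"w",np.round(w,2),"t",np.round(t,3)); return w,t
def frame(x,y,z): return Rn.from_matrix(np.stack([x,y,z],1))
def log():
    s=sensors.state(); open("log.jsonl","a").write(json.dumps({k:np.array(s[k]).tolist() for k in("qpos","ee_pos","orientation","clock","opening","wrist_force")})+"\n"); return s
yw=np.deg2rad(65.0); px=np.array([np.cos(yw),np.sin(yw),0]);py=np.array([-np.sin(yw),np.cos(yw),0]);pz=np.array([0,0,1.])
PC=np.array([.5554,-.2486,.0335])
RG=frame(px,-py,-pz)
m=np.array([.6075,.0995,np.deg2rad(14.7)])
mx=np.array([np.cos(m[2]),np.sin(m[2]),0]);my=np.array([-np.sin(m[2]),np.cos(m[2]),0])
LENS=np.array([m[0],m[1],.290]); LN=(mx+pz)/2**.5
E
python3 -c "
from h import *
log(); G=PC-.022*px
rel([G[0],G[1],.16],RG)"
```

```text
clock 1.2 w [ 0.    0.   -8.09] t [ 9.626 -3.844  1.783]
```

Request:
apply_moves([
  {"wz": -8.1, "tx": 9.63, "ty": -3.84, "tz": 1.78, "claw": 30},
  {"wz": -8.1, "tx": 9.63, "ty": -3.84, "tz": 1.78, "claw": 30},
  {"wz": -8.1, "tx": 9.63, "ty": -3.84, "tz": 1.78, "claw": 30},
  {"wz": -8.1, "tx": 9.63, "ty": -3.84, "tz": 1.78, "claw": 30},
  {"wz": -8.1, "tx": 9.63, "ty": -3.84, "tz": 1.78, "claw": 30},
  {"wz": -8.1, "tx": 9.63, "ty": -3.84, "tz": 1.78, "claw": 30},
  {"wz": -8.1, "tx": 9.63, "ty": -3.84, "tz": 1.78, "claw": 30},
  {"wz": -8.1, "tx": 9.63, "ty": -3.84, "tz": 1.78, "claw": 30},
  {"wz": -8.1, "tx": 9.63, "ty": -3.84, "tz": 1.78, "claw": 30},
  {"wz": -8.1, "tx": 9.63, "ty": -3.84, "tz": 1.78, "claw": 30},
  {"wz": -8.1, "tx": 9.63, "ty": -3.84, "tz": 1.78, "claw": 30},
  {"wz": -8.1, "tx": 9.63, "ty": -3.84, "tz": 1.78, "claw": 30},
], force=40)

```text
invalid input at $.series[0]: expected keys wx, wy, wz, tx, ty, tz, claw
```

```bash
python3 -c "
from h import *
s=log(); print(s['qpos'],s['ee_pos'],s['opening']); G=PC-.022*px
rel([G[0],G[1],.16],RG)"
```

```text
[-1.26813205e+00  2.20373367e-01  1.52650836e+00 -4.80437000e-06
  1.39469862e+00 -1.26041471e-01] [ 0.25983439 -0.56841868  0.23131173] 1.0006926207458517
clock 1.2 w [ 0.    0.   -8.09] t [ 9.626 -3.844  1.783]
```

Request:
apply_moves([
  {"wx": 0, "wy": 0, "wz": -8.1, "tx": 9.63, "ty": -3.84, "tz": 1.78, "claw": 30},
  {"wx": 0, "wy": 0, "wz": -8.1, "tx": 9.63, "ty": -3.84, "tz": 1.78, "claw": 30},
  {"wx": 0, "wy": 0, "wz": -8.1, "tx": 9.63, "ty": -3.84, "tz": 1.78, "claw": 30},
  {"wx": 0, "wy": 0, "wz": -8.1, "tx": 9.63, "ty": -3.84, "tz": 1.78, "claw": 30},
  {"wx": 0, "wy": 0, "wz": -8.1, "tx": 9.63, "ty": -3.84, "tz": 1.78, "claw": 30},
  {"wx": 0, "wy": 0, "wz": -8.1, "tx": 9.63, "ty": -3.84, "tz": 1.78, "claw": 30},
  {"wx": 0, "wy": 0, "wz": -8.1, "tx": 9.63, "ty": -3.84, "tz": 1.78, "claw": 30},
  {"wx": 0, "wy": 0, "wz": -8.1, "tx": 9.63, "ty": -3.84, "tz": 1.78, "claw": 30},
  {"wx": 0, "wy": 0, "wz": -8.1, "tx": 9.63, "ty": -3.84, "tz": 1.78, "claw": 30},
  {"wx": 0, "wy": 0, "wz": -8.1, "tx": 9.63, "ty": -3.84, "tz": 1.78, "claw": 30},
  {"wx": 0, "wy": 0, "wz": -8.1, "tx": 9.63, "ty": -3.84, "tz": 1.78, "claw": 30},
  {"wx": 0, "wy": 0, "wz": -8.1, "tx": 9.63, "ty": -3.84, "tz": 1.78, "claw": 30},
], force=40)

```text
clock: 2.2
ee_pos: [0.5474, -0.2661, 0.1593]
orientation: [0.842, 0.54, -0.0, -0.001]
wrist_force: [-0.9, -0.8, 0.0]
opening: 0.35
```

```bash
python3 -c "
from h import *
s=log(); print(s['qpos'],s['ee_pos'],s['opening']); G=PC-.022*px
rel([G[0],G[1],.16],RG)"
```

```text
[-5.82016054e-01  2.41872442e-01  1.63994930e+00  1.87126410e-04
  1.26104810e+00 -1.51398175e-01] [ 0.54741539 -0.26606588  0.15931785] 0.3500021958625808
clock 2.2 w [-0.01 -0.    0.06] t [-0.07  -0.004 -0.017]
```

Run:
```python
from h import *
S=viewer.get_image("scene");T=viewer.get_image("top")
a=cv2.resize(S["img"][160:340,130:330],None,fx=2,fy=2);b=cv2.resize(T["img"][190:370,330:530],None,fx=2,fy=2)
cv2.imwrite("pics/pre.png",np.hstack([a,b]))
G=PC-.022*px; s=sensors.state(); rel([G[0],G[1],.028],RG)
```

```text
clock 2.3 w [-0.    0.01  0.02] t [ 1.000e-02 -3.000e-03  3.304e+00]
```

View pics/pre.png

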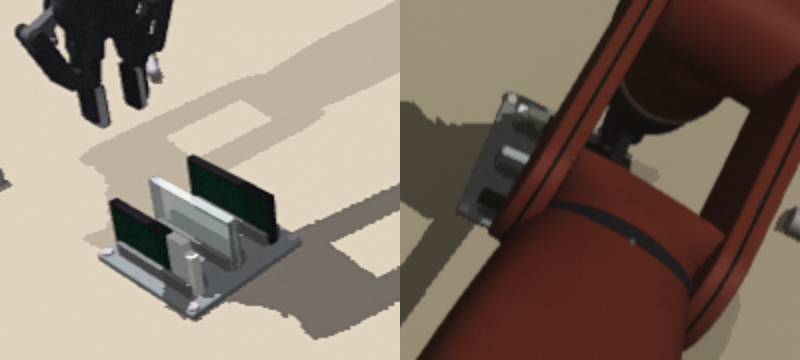

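Request:
apply_moves([
  {"wx": 0, "wy": 0, "wz": 0, "tx": 0.01, "ty": 0, "tz": 1.0, "claw": 28},
  {"wx": 0, "wy": 0, "wz": 0, "tx": 0.01, "ty": 0, "tz": 2.0, "claw": 28},
  {"wx": 0, "wy": 0, "wz": 0, "tx": 0.01, "ty": 0, "tz": 2.2, "claw": 28},
  {"wx": 0, "wy": 0, "wz": 0, "tx": 0.01, "ty": 0, "tz": 2.2, "claw": 28},
  {"wx": 0, "wy": 0, "wz": 0, "tx": 0.01, "ty": 0, "tz": 2.2, "claw": 28},
])

```text
clock: 2.72
ee_pos: [0.5461, -0.2695, 0.073]
orientation: [0.844, 0.537, -0.0, 0.0]
wrist_force: [0.4, -0.5, -0.3]
opening: 0.328
```

Run:
```python
from h import *
s=log(); S=viewer.get_image("scene")
im=S["img"].copy()
big=cv2.resize(im[215:330,150:270],None,fx=5,fy=5,interpolation=cv2.INTER_CUBIC)
def dot(X,c):
    u=proj(S,X); cv2.circle(big,(int((u[0]-150+.5)*5),int((u[1]-215+.5)*5)),3,c,-1)
R=Rn.from_quat(s["orientation"]).as_matrix(); p=s["ee_pos"]
dot(p,(0,0,255)); dot(p+.014*R[:,1],(255,0,0)); dot(p-.014*R[:,1],(255,0,255))
for X in(-.054,.024,.044): 
  for y in(-.0045,.0045): dot(PC+px*X+py*y+pz*.0255,(0,255,255))
cv2.imwrite("pics/mid.png",big)
print(s["qpos"],p,s["opening"]); G=PC-.022*px;rel([G[0],G[1],.028],RG)
```

```text
[-5.87804994e-01  3.40918919e-01  1.69414688e+00 -1.44670241e-04
  1.10654519e+00 -1.50867450e-01] [ 0.54608387 -0.26949896  0.07301464] 0.32786697581529317
clock 2.77 w [ 0.03  0.01 -0.  ] t [ 0.021 -0.045  1.162]
```

View pics/mid.png

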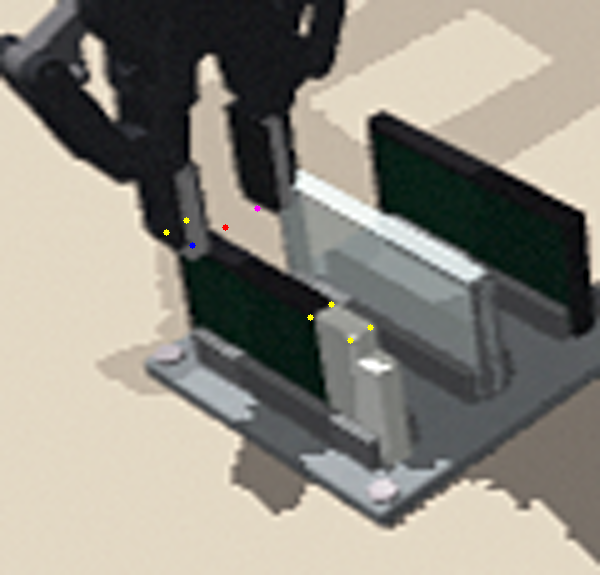

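Request:
apply_moves([
  {"wx": 0, "wy": 0, "wz": 0, "tx": 0, "ty": 0, "tz": 0.35, "claw": 28},
  {"wx": 0, "wy": 0, "wz": 0, "tx": 0, "ty": 0, "tz": 0.7, "claw": 28},
  {"wx": 0, "wy": 0, "wz": 0, "tx": 0, "ty": 0, "tz": 1.0, "claw": 28},
  {"wx": 0, "wy": 0, "wz": 0, "tx": 0, "ty": 0, "tz": 1.08, "claw": 28},
  {"wx": 0, "wy": 0, "wz": 0, "tx": 0, "ty": 0, "tz": 1.08, "claw": 28},
  {"wx": 0, "wy": 0, "wz": 0, "tx": 0, "ty": 0, "tz": 1.08, "claw": 28},
])

```text
clock: 3.27
ee_pos: [0.5462, -0.2679, 0.0283]
orientation: [0.843, 0.538, -0.0, -0.001]
wrist_force: [-0.5, -0.4, 0.6]
opening: 0.331
```

Run:
```python
from h import *
s=log(); S=viewer.get_image("scene")
cv2.imwrite("pics/down.png",cv2.resize(S["img"][215:330,150:270],None,fx=5,fy=5,interpolation=cv2.INTER_CUBIC))
print(s["qpos"],s["ee_pos"],s["opening"],s["wrist_force"]); G=PC-.022*px;rel([G[0],G[1],.028],RG)
```

```text
[-5.85532397e-01  4.03261693e-01  1.70966971e+00  2.23257642e-05
  1.02983671e+00 -1.50579001e-01] [ 0.54620561 -0.26787328  0.02830318] 0.3305467639599996 [-0.46316714 -0.36427658  0.61418416]
clock 3.32 w [0.   0.   0.02] t [-0.013 -0.009  0.023]
```

View pics/down.png

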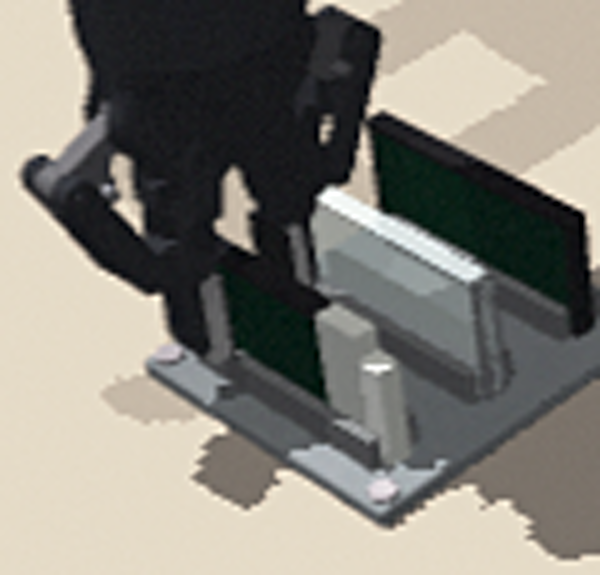

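The fingers straddle the dark part and stay clear of the clear plate. Now I'll close.

Request:
apply_moves([
  {"wx": 0, "wy": 0, "wz": 0, "tx": 0, "ty": 0, "tz": 0, "claw": 2},
  {"wx": 0, "wy": 0, "wz": 0, "tx": 0, "ty": 0, "tz": 0, "claw": 2},
  {"wx": 0, "wy": 0, "wz": 0, "tx": 0, "ty": 0, "tz": 0, "claw": 2},
  {"wx": 0, "wy": 0, "wz": 0, "tx": 0, "ty": 0, "tz": 0, "claw": 2},
  {"wx": 0, "wy": 0, "wz": 0, "tx": 0, "ty": 0, "tz": 0, "claw": 2},
  {"wx": 0, "wy": 0, "wz": 0, "tx": 0, "ty": 0, "tz": 0, "claw": 2},
  {"wx": 0, "wy": 0, "wz": 0, "tx": 0, "ty": 0, "tz": 0, "claw": 2},
  {"wx": 0, "wy": 0, "wz": 0, "tx": 0, "ty": 0, "tz": 0, "claw": 2},
], force=50)

```text
clock: 3.98
ee_pos: [0.5467, -0.2683, 0.0296]
orientation: [0.843, 0.538, 0.0, 0.0]
wrist_force: [-1.7, 1.2, 4.4]
opening: 0.098
```

Request:
apply_moves([
  {"wx": 0, "wy": 0, "wz": 0, "tx": 0, "ty": 0, "tz": -0.3, "claw": 2},
  {"wx": 0, "wy": 0, "wz": 0, "tx": 0, "ty": 0, "tz": -0.6, "claw": 2},
  {"wx": 0, "wy": 0, "wz": 0, "tx": 0, "ty": 0, "tz": -1.0, "claw": 2},
  {"wx": 0, "wy": 0, "wz": 0, "tx": 0, "ty": 0, "tz": -1.5, "claw": 2},
  {"wx": 0, "wy": 0, "wz": 0, "tx": 0, "ty": 0, "tz": -2.2, "claw": 2},
  {"wx": 0, "wy": 0, "wz": 0, "tx": 0, "ty": 0, "tz": -3.0, "claw": 2},
  {"wx": 0, "wy": 0, "wz": 0, "tx": 0, "ty": 0, "tz": -4.0, "claw": 2},
  {"wx": 0, "wy": 0, "wz": 0, "tx": 0, "ty": 0, "tz": -5.0, "claw": 2},
  {"wx": 0, "wy": 0, "wz": 0, "tx": 0, "ty": 0, "tz": -5.0, "claw": 2},
  {"wx": 0, "wy": 0, "wz": 0, "tx": 0, "ty": 0, "tz": -5.0, "claw": 2},
])

```text
clock: 4.82
ee_pos: [0.5485, -0.2695, 0.2343]
orientation: [0.843, 0.538, 0.002, 0.004]
wrist_force: [0.1, 0.3, -2.5]
opening: 0.095
```

Run:
```python
from h import *
s=log(); S=viewer.get_image("scene")
cv2.imwrite("pics/lift.png",cv2.resize(S["img"][80:320,90:290],None,fx=3,fy=2.5,interpolation=cv2.INTER_CUBIC))
print(s["qpos"],s["ee_pos"],s["opening"],s["wrist_force"])
```

```text
[-5.85646158e-01  1.78651531e-01  1.56907416e+00 -4.73459410e-05
  1.38473595e+00 -1.50601342e-01] [ 0.5485483  -0.26953577  0.23428159] 0.09453364401866661 [ 0.14229632  0.30769832 -2.46712831]
```

View pics/lift.png

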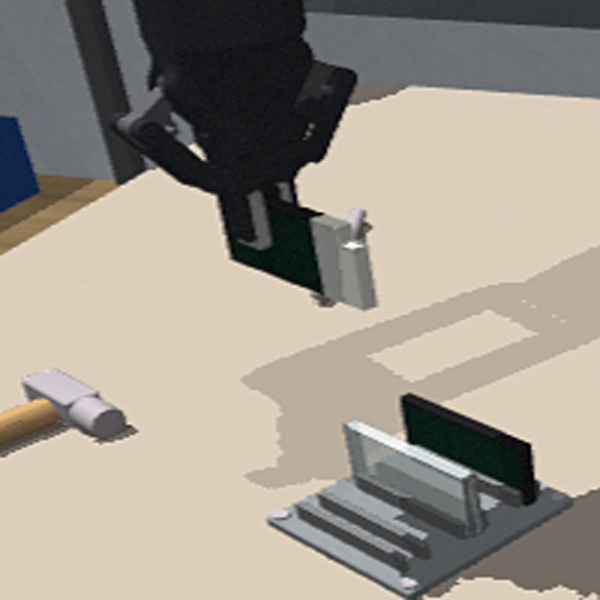

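Run:
```python
from h import *
L=[json.loads(l) for l in open("log.jsonl")]
A=[];b=[]
for l in L:
    q=l["qpos"];p=l["ee_pos"];r=np.hypot(p[0],p[1]); c=r*np.sin(np.arctan2(p[1],p[0])-q[0]); r=np.sqrt(r*r-c*c)
    R=Rn.from_quat(l["orientation"]).as_matrix()
    print(np.round(q,4),round(c,4),round(r,4),p[2],round(q[1]+q[2]+q[4],4), np.round(R[:,2],3))
    s2,c2,s23,c23=np.sin(q[1]),np.cos(q[1]),np.sin(q[1]+q[2]),np.cos(q[1]+q[2])
    A.append([1,0,s2,s23,c23]);b.append(r); A.append([0,1,c2,c23,-s23]);b.append(p[2])
x,res,rk,sv=np.linalg.lstsq(np.array(A),np.array(b),rcond=1e-6); print(x,rk,sv,np.abs(np.array(A)@x-b).max())
```

```text
[-1.2681  0.2204  1.5265 -0.      1.3947 -0.126 ] 0.0786 0.62 0.23131172521169704 3.1416 [-0. -0. -1.]
[-1.2681  0.2204  1.5265 -0.      1.3947 -0.126 ] 0.0786 0.62 0.23131172521169704 3.1416 [-0. -0. -1.]
[-5.8200e-01  2.4190e-01  1.6399e+00  2.0000e-04  1.2610e+00 -1.5140e-01] 0.0787 0.6035 0.1593178536239096 3.1429 [-0.001  0.001 -1.   ]
[-5.8780e-01  3.4090e-01  1.6941e+00 -1.0000e-04  1.1065e+00 -1.5090e-01] 0.0786 0.6039 0.07301464453772367 3.1416 [-0. -0. -1.]
[-0.5855  0.4033  1.7097  0.      1.0298 -0.1506] 0.0786 0.6033 0.02830318199179301 3.1428 [-0.001  0.001 -1.   ]
[-0.5856  0.1787  1.5691 -0.      1.3847 -0.1506] 0.0786 0.6061 0.2342815862077676 3.1325 [ 0.008 -0.005 -1.   ]
[ 0.00376198 -0.0073157   0.38654552  0.54816195  0.04312287] 5 [4.23473537 3.45464508 0.25583176 0.25578771 0.03957825] 0.001651483918304053
```

Run:
```python
from h import *
s=sensors.state(); R=Rn.from_quat(s["orientation"])
z=np.array([.55,.25,-.8]);z/=np.linalg.norm(z); zd=R.as_matrix()[:,2]
ax=np.cross(zd,z);ax*=np.arcsin(np.linalg.norm(ax))/np.linalg.norm(ax)
rel([.46,-.15,.38],Rn.from_rotvec(ax)*R)
```

```text
clock 4.87 w [-4.79  5.63 -0.  ] t [ 1.768 -3.212 -3.735]
```

Request:
apply_moves([
  {"wx": 0, "wy": 2, "wz": 0, "tx": 0, "ty": -1, "tz": -1, "claw": 2},
  {"wx": 0, "wy": 4, "wz": 0, "tx": 0, "ty": -2, "tz": -2, "claw": 2},
  {"wx": 0, "wy": 5.6, "wz": 0, "tx": 0, "ty": -3.2, "tz": -3.7, "claw": 2},
  {"wx": 0, "wy": 5.6, "wz": 0, "tx": 0, "ty": -3.2, "tz": -3.7, "claw": 2},
  {"wx": 0, "wy": 5.6, "wz": 0, "tx": 0, "ty": -3.2, "tz": -3.7, "claw": 2},
  {"wx": 0, "wy": 5.6, "wz": 0, "tx": 0, "ty": -3.2, "tz": -3.7, "claw": 2},
  {"wx": 0, "wy": 5.6, "wz": 0, "tx": 0, "ty": -3.2, "tz": -3.7, "claw": 2},
  {"wx": 0, "wy": 5.6, "wz": 0, "tx": 0, "ty": -3.2, "tz": -3.7, "claw": 2},
])

```text
clock: 5.53
ee_pos: [0.4303, -0.214, 0.3751]
orientation: [0.818, 0.521, 0.204, -0.131]
wrist_force: [0.9, -0.5, 0.0]
opening: 0.096
```

Run:
```python
from h import *
s=log(); print(s["qpos"],s["ee_pos"],Rn.from_quat(s["orientation"]).as_matrix())
```

```text
[-0.92886728 -0.10696283  1.67435733  0.43792959  1.80000466 -0.44082994] [ 0.43030042 -0.2140382   0.37507294] [[ 0.37333045  0.9066428   0.19652787]
 [ 0.79988316 -0.42189358  0.42684041]
 [ 0.46990563 -0.00215319 -0.88271403]]
```

Request:
apply_moves([
  {"wx": -2, "wy": 0, "wz": 0, "tx": 1, "ty": 0, "tz": 0, "claw": 2},
  {"wx": -4, "wy": 0, "wz": 0, "tx": 2, "ty": 0, "tz": 0, "claw": 2},
  {"wx": -6, "wy": 0, "wz": 0, "tx": 2, "ty": 0, "tz": 0, "claw": 2},
  {"wx": -8, "wy": 0, "wz": 0, "tx": 2, "ty": 0, "tz": 0, "claw": 2},
  {"wx": -8, "wy": 0, "wz": 0, "tx": 2, "ty": 0, "tz": 0, "claw": 2},
  {"wx": -8, "wy": 0, "wz": 0, "tx": 2, "ty": 0, "tz": 0, "claw": 2},
  {"wx": -8, "wy": 0, "wz": 0, "tx": 2, "ty": 0, "tz": 0, "claw": 2},
])

```text
clock: 6.12
ee_pos: [0.4593, -0.148, 0.4099]
orientation: [0.814, 0.42, 0.37, 0.156]
wrist_force: [0.0, 0.1, -1.1]
opening: 0.097
```

Run:
```python
from h import *
s=log(); print(s["qpos"],s["ee_pos"],Rn.from_quat(s["orientation"]).as_matrix())
```

```text
[-0.95545609 -0.7784844   2.19578702  0.7156293   1.29891748 -0.38383624] [ 0.45929483 -0.14799345  0.40993643] [[ 0.37252253  0.56861665  0.73341808]
 [ 0.79958878 -0.59780395  0.05734307]
 [ 0.47104644  0.56507128 -0.67735493]]
```

```bash
cat > kin.py <<'E'
from h import *
from scipy.optimize import least_squares
E=lambda a,t:Rn.from_euler(a,t)
def fk(q,P,s4=1,s6=1,c6=0):
    a1,d1,lat,L2,a3,L3,d6,lat2=P
    R1=E('z',q[0]);R2=R1*E('y',q[1]);R3=R1*E('y',q[1]+q[2]);R4=R3*E('z',s4*q[3]);R5=R4*E('y',q[4]);R6=R5*E('z',s6*q[5]+c6)
    p=R1.apply([a1,lat,d1])+R2.apply([0,0,L2])+R3.apply([a3,0,L3])+R5.apply([0,lat2,d6])
    return p,R6,(R1.apply([a1,lat,d1])+R2.apply([0,0,L2]), p-R5.apply([0,lat2,d6]))
if __name__=="__main__":
    L=[json.loads(l) for l in open("log.jsonl")]
    for s4 in(1,-1):
        for s6 in(1,-1):
            D=[fk(l["qpos"],np.zeros(8),s4,s6)[1].inv()*Rn.from_quat(l["orientation"]) for l in L]
            print(s4,s6,[np.round(d.as_rotvec(),3).tolist() for d in D])
E
python3 kin.py
```

```text
1 1 [[-0.0, -0.0, 1.571], [-0.0, -0.0, 1.571], [-0.0, 0.0, 1.571], [-0.0, -0.0, 1.571], [-0.0, 0.0, 1.571], [-0.0, 0.0, 1.571], [-0.0, -0.0, 1.571], [-0.0, 0.0, 1.571]]
1 -1 [[-0.0, -0.0, 1.319], [-0.0, -0.0, 1.319], [-0.0, 0.0, 1.268], [-0.0, 0.0, 1.269], [-0.0, 0.0, 1.27], [-0.0, 0.0, 1.27], [-0.0, 0.0, 0.689], [-0.0, 0.0, 0.803]]
-1 1 [[0.0, -0.0, 1.571], [0.0, -0.0, 1.571], [-0.0, 0.0, 1.571], [0.0, -0.0, 1.571], [-0.0, 0.0, 1.571], [0.0, -0.0, 1.571], [-0.863, 0.31, 1.271], [-1.465, 0.622, 1.658]]
-1 -1 [[0.0, -0.0, 1.319], [0.0, -0.0, 1.319], [-0.0, 0.0, 1.268], [0.0, -0.0, 1.269], [-0.0, 0.0, 1.27], [0.0, -0.0, 1.27], [-0.608, 0.608, 0.448], [-1.025, 1.025, 1.049]]
```

```bash
cat >> kin.py <<'E'
    f=lambda P:np.concatenate([fk(l["qpos"],P)[0]-l["ee_pos"] for l in L])
    r=least_squares(f,[0,.3,.08,.4,0,.4,.3,0]); print(np.round(r.x,4),abs(r.fun).max(),np.linalg.svd(r.jac)[1]); np.save("kin.npy",r.x)
E
python3 kin.py|tail -1
```

```text
0.23830672 0.19773717]
```

```bash
python3 kin.py|tail -3
```

```text
-1 -1 [[0.0, -0.0, 1.319], [0.0, -0.0, 1.319], [-0.0, 0.0, 1.268], [0.0, -0.0, 1.269], [-0.0, 0.0, 1.27], [0.0, -0.0, 1.27], [-0.608, 0.608, 0.448], [-1.025, 1.025, 1.049]]
[ 0.      0.3111  0.0786  0.4116  0.0524  0.5477  0.3339 -0.    ] 4.61451876709873e-10 [5.55655595 3.99001856 3.96125999 0.77984641 0.68081331 0.58762226
 0.23830672 0.19773717]
```

```bash
cat > ik.py <<'E'
from kin import *
P=np.load("kin.npy"); LO=np.array([-2.98,-.91,.09,-1.24,.2,-2.68]);HI=np.array([2.98,2.08,2.57,4.39,2.65,2.68])
LAB=np.array([.0605,-.0045,-.0039])
FK=lambda q:fk(q,P,1,1,np.pi/2)
def goal(th,dist=.130,lab=LAB):
    Rm=Rn.from_rotvec(LN*th)*frame(-my,-LN,np.cross(-my,-LN))
    return LENS-dist*LN-Rm.apply(lab),Rm
def ik(p,Rm,n=30,seed=0,x0=None):
    rng=np.random.default_rng(seed);out=[]
    def f(q): a,b,_=FK(q); return np.concatenate([(a-p)*5,(b.inv()*Rm).as_rotvec()])
    for k in range(n):
        x=rng.uniform(LO,HI) if x0 is None else x0
        r=least_squares(f,np.clip(x,LO+1e-3,HI-1e-3),bounds=(LO,HI))
        if np.abs(r.fun).max()<1e-5 and not any(np.abs(r.x-o).max()<.01 for o in out): out.append(r.x)
        if x0 is not None:break
    return out
if __name__=="__main__":
    for d in range(-180,180,15):
        p,Rm=goal(np.deg2rad(d)); 
        for q in ik(p,Rm):
            _,_,(e,w)=FK(q); print(d,np.round(p,3),"q",np.round(q,2),"marg",round(min((q-LO).min(),(HI-q).min()),2),"elb",np.round(e,2),"wr",np.round(w,2))
E
python3 ik.py
```

```text
-30 [0.526 0.13  0.171] q [ 0.49 -0.16  2.31 -1.19  0.74 -1.86] marg 0.05 elb [-0.1   0.04  0.72] wr [0.29 0.24 0.38]
-15 [0.514 0.134 0.181] q [ 0.28 -0.43  2.43 -0.68  0.45 -2.49] marg 0.14 elb [-0.19  0.03  0.69] wr [0.27 0.16 0.41]
0 [0.503 0.135 0.192] q [-0.01 -0.59  2.49  0.4   0.51  2.6 ] marg 0.08 elb [-0.23  0.08  0.65] wr [0.27 0.07 0.43]
15 [0.492 0.131 0.203] q [-0.31 -0.56  2.46  0.86  0.88  2.02] marg 0.11 elb [-0.18  0.14  0.66] wr [ 0.29 -0.01  0.43]
30 [0.483 0.123 0.214] q [-0.5  -0.36  2.36  0.99  1.21  1.75] marg 0.21 elb [-0.09  0.14  0.7 ] wr [ 0.33 -0.09  0.42]
45 [0.477 0.112 0.223] q [-0.59 -0.1   2.22  1.01  1.48  1.6 ] marg 0.35 elb [0.01 0.09 0.72] wr [ 0.38 -0.16  0.39]
60 [0.472 0.099 0.231] q [-0.62  0.16  2.05  0.99  1.71  1.51] marg 0.52 elb [0.1  0.03 0.72] wr [ 0.43 -0.21  0.35]
75 [0.471 0.084 0.236] q [-0.6   0.4   1.87  0.96  1.93  1.46] marg 0.7 elb [ 0.18 -0.03  0.69] wr [ 0.49 -0.24  0.3 ]
90 [0.473 0.068 0.238] q [-0.56  0.62  1.69  0.95  2.14  1.43] marg 0.51 elb [ 0.24 -0.06  0.65] wr [ 0.56 -0.25  0.24]
105 [0.478 0.053 0.237] q [-0.49  0.82  1.51  0.95  2.34  1.41] marg 0.31 elb [ 0.3  -0.07  0.59] wr [ 0.62 -0.24  0.18]
120 [0.485 0.04  0.233] q [-0.41  0.99  1.35  0.97  2.55  1.39] marg 0.1 elb [ 0.35 -0.07  0.54] wr [ 0.67 -0.21  0.12]
```

```bash
cat > path.py <<'E'
from ik import *
def pts(q):
    p,R,(e,w)=FK(q); L=[]
    for x in(-.033,.0325,.078):          # plate corners, tool frame
        for z in(-.03,.022): L.append((x,-.0045*0,z))
    for z in(-.02,-.073,-.15,-.25):
        h=.03 if z>-.05 else .05
        for x in(-h,h):
            for y in(-h,h): L.append((x,y,z))
    A=[p+R.apply(np.array(L))]
    A.append(np.array([w+(e-w)*t for t in np.linspace(0,1,15)]))
    return A
def lensd(X):
    v=X-LENS; a=v@LN; r=np.linalg.norm(v-np.outer(a,LN),axis=1)
    return np.hypot(np.maximum(abs(a)-.009,0),np.maximum(r-.069,0)).min()
if __name__=="__main__":
    q0=np.array(sensors.state()["qpos"])
    for d in(0,8,12,15,20):
        p,Rm=goal(np.deg2rad(d)); q1=ik(p,Rm)[0]; print(d,np.round(q1,3),"margin lo",np.round(q1-LO,2),"hi",np.round(HI-q1,2))
        o=[]
        for t in np.linspace(0,1,11):
            a,b=pts(q0+(q1-q0)*t); o.append((round(lensd(a),3),round(lensd(b),3),round(a[:,2].min(),3)))
        print(o)
E
python3 path.py
```

```text
0 [-0.014 -0.589  2.486  0.397  0.512  2.597] margin lo [2.97 0.32 2.4  1.64 0.31 5.28] hi [2.99 2.67 0.08 3.99 2.14 0.08]
[(np.float64(0.185), np.float64(0.518), np.float64(0.379)), (np.float64(0.162), np.float64(0.486), np.float64(0.351)), (np.float64(0.141), np.float64(0.454), np.float64(0.324)), (np.float64(0.12), np.float64(0.422), np.float64(0.298)), (np.float64(0.099), np.float64(0.392), np.float64(0.275)), (np.float64(0.074), np.float64(0.364), np.float64(0.254)), (np.float64(0.054), np.float64(0.339), np.float64(0.235)), (np.float64(0.051), np.float64(0.319), np.float64(0.217)), (np.float64(0.047), np.float64(0.304), np.float64(0.202)), (np.float64(0.055), np.float64(0.296), np.float64(0.188)), (np.float64(0.076), np.float64(0.295), np.float64(0.177))]
8 [-0.179 -0.597  2.483  0.713  0.7    2.222] margin lo [2.8  0.31 2.39 1.95 0.5  4.9 ] hi [3.16 2.68 0.09 3.68 1.95 0.46]
[(np.float64(0.185), np.float64(0.518), np.float64(0.379)), (np.float64(0.163), np.float64(0.49), np.float64(0.355)), (np.float64(0.141), np.float64(0.461), np.float64(0.332)), (np.float64(0.119), np.float
[... 2055 characters left out ...]
34 2.17 0.8  4.59] hi [3.37 2.58 0.14 3.46 1.65 0.77]
[(np.float64(0.185), np.float64(0.518), np.float64(0.379)), (np.float64(0.163), np.float64(0.494), np.float64(0.356)), (np.float64(0.142), np.float64(0.469), np.float64(0.333)), (np.float64(0.12), np.float64(0.444), np.float64(0.312)), (np.float64(0.094), np.float64(0.419), np.float64(0.293)), (np.float64(0.068), np.float64(0.394), np.float64(0.275)), (np.float64(0.049), np.float64(0.371), np.float64(0.259)), (np.float64(0.038), np.float64(0.348), np.float64(0.244)), (np.float64(0.056), np.float64(0.328), np.float64(0.229)), (np.float64(0.057), np.float64(0.31), np.float64(0.21)), (np.float64(0.076), np.float64(0.295), np.float64(0.173))]
```

```bash
cat > plan.py <<'E'
from path import *
s=sensors.state(); q0=np.array(s["qpos"]); p,Rm=goal(np.deg2rad(8)); q1=ik(p,Rm)[0]
qm=q0.copy(); qm[5]=1.0; qm2=q0+(q1-q0)*.35; qm2[5]=q1[5]; 
W=[q0,qm2,q1]
for n,(a,b) in enumerate(zip(W[:-1],W[1:])):
    for t in np.linspace(0,1,8):
        q=a+(b-a)*t; A,B=pts(q); print(n,round(t,2),round(lensd(A),3),round(lensd(B),3),round(A[:,2].min(),3))
np.save("W.npy",W)
def rows(a,b,n,s):
    out=[]
    for t in np.linspace(0,1,n+1)[1:]:
        p,R,_=FK(a+(b-a)*t); R0=Rn.from_quat(s["orientation"])
        out.append(list(np.round(np.r_[np.rad2deg((R0.inv()*R).as_rotvec())/5,R0.inv().apply(p-s["ee_pos"])/.04],2)))
    return out
if __name__=="__main__":
    p0,R0,_=FK(W[0]);p1,R1,_=FK(W[1]); print(np.rad2deg((R0.inv()*R1).magnitude()),np.linalg.norm(p1-p0))
    for r in rows(W[0],W[0]+(W[1]-W[0])*.5,11,s): print([float(v) for v in r])
E
python3 plan.py
```

```text
0 0.0 0.185 0.518 0.379
0 0.14 0.186 0.504 0.364
0 0.29 0.19 0.49 0.351
0 0.43 0.182 0.475 0.342
0 0.57 0.158 0.461 0.335
0 0.71 0.134 0.447 0.331
0 0.86 0.111 0.432 0.329
0 1.0 0.091 0.419 0.314
1 0.0 0.091 0.419 0.314
1 0.14 0.069 0.393 0.294
1 0.29 0.062 0.37 0.274
1 0.43 0.048 0.348 0.254
1 0.57 0.052 0.329 0.234
1 0.71 0.065 0.314 0.214
1 0.86 0.065 0.302 0.195
1 1.0 0.076 0.295 0.175
144.52597664434768 0.12220580349007752
[0.03, 0.05, 1.32, 0.06, -0.06, 0.11]
[0.07, 0.09, 2.63, 0.12, -0.12, 0.21]
[0.12, 0.13, 3.95, 0.17, -0.18, 0.32]
[0.17, 0.16, 5.26, 0.23, -0.24, 0.42]
[0.22, 0.18, 6.57, 0.29, -0.31, 0.53]
[0.28, 0.2, 7.89, 0.35, -0.37, 0.63]
[0.35, 0.22, 9.2, 0.41, -0.44, 0.73]
[0.41, 0.22, 10.52, 0.48, -0.51, 0.84]
[0.49, 0.22, 11.83, 0.54, -0.58, 0.94]
[0.56, 0.22, 13.14, 0.6, -0.66, 1.04]
[0.63, 0.2, 14.46, 0.66, -0.73, 1.14]
```

Request:
apply_moves([
  {"wx": 0.03, "wy": 0.05, "wz": 1.3, "tx": 0.06, "ty": -0.06, "tz": 0.11, "claw": 2},
  {"wx": 0.07, "wy": 0.09, "wz": 2.6, "tx": 0.12, "ty": -0.12, "tz": 0.21, "claw": 2},
  {"wx": 0.12, "wy": 0.13, "wz": 3.95, "tx": 0.17, "ty": -0.18, "tz": 0.32, "claw": 2},
  {"wx": 0.17, "wy": 0.16, "wz": 5.25, "tx": 0.23, "ty": -0.24, "tz": 0.42, "claw": 2},
  {"wx": 0.22, "wy": 0.18, "wz": 6.55, "tx": 0.29, "ty": -0.31, "tz": 0.53, "claw": 2},
  {"wx": 0.28, "wy": 0.2, "wz": 7.9, "tx": 0.35, "ty": -0.37, "tz": 0.63, "claw": 2},
  {"wx": 0.35, "wy": 0.22, "wz": 9.2, "tx": 0.41, "ty": -0.44, "tz": 0.73, "claw": 2},
  {"wx": 0.41, "wy": 0.22, "wz": 10.5, "tx": 0.48, "ty": -0.51, "tz": 0.84, "claw": 2},
  {"wx": 0.49, "wy": 0.22, "wz": 11.85, "tx": 0.54, "ty": -0.58, "tz": 0.94, "claw": 2},
  {"wx": 0.56, "wy": 0.22, "wz": 13.15, "tx": 0.6, "ty": -0.66, "tz": 1.04, "claw": 2},
  {"wx": 0.63, "wy": 0.2, "wz": 14.45, "tx": 0.66, "ty": -0.73, "tz": 1.14, "claw": 2},
  {"wx": 0.63, "wy": 0.2, "wz": 14.45, "tx": 0.66, "ty": -0.73, "tz": 1.14, "claw": 2},
])

```text
clock: 7.12
ee_pos: [0.4873, -0.108, 0.377]
orientation: [0.906, -0.13, 0.385, -0.118]
wrist_force: [-0.4, 0.1, -1.2]
opening: 0.097
```

```bash
cat > nxt.py <<'E'
import sys,io,contextlib
with contextlib.redirect_stdout(io.StringIO()):
    W=__import__("numpy").load("W.npy")
from path import *
def rows(a,b,n,s):
    R0=Rn.from_quat(s["orientation"])
    for t in np.linspace(0,1,n+1)[1:]:
        p,R,_=FK(a+(b-a)*t)
        print([float(v) for v in np.round(np.r_[np.rad2deg((R0.inv()*R).as_rotvec())/5,R0.inv().apply(p-s["ee_pos"])/.04],2)])
s=log(); q=np.array(s["qpos"]); print(np.round(q,3),s["clock"],s["opening"])
i=int(sys.argv[1]);n=int(sys.argv[2]); f=float(sys.argv[3])
rows(q,q+(W[i]-q)*f,n,s)
E
python3 nxt.py 1 11 1
```

```text
[-0.819 -0.737  2.236  0.713  1.197  0.923] 7.1167 0.0965039299994438
[0.05, -0.02, 1.31, -0.06, -0.08, 0.11]
[0.09, -0.05, 2.62, -0.12, -0.16, 0.21]
[0.14, -0.08, 3.93, -0.18, -0.24, 0.32]
[0.18, -0.12, 5.24, -0.24, -0.32, 0.42]
[0.21, -0.16, 6.55, -0.31, -0.4, 0.52]
[0.24, -0.21, 7.86, -0.37, -0.48, 0.62]
[0.27, -0.26, 9.17, -0.44, -0.56, 0.72]
[0.29, -0.32, 10.48, -0.51, -0.64, 0.82]
[0.3, -0.38, 11.78, -0.58, -0.72, 0.92]
[0.31, -0.45, 13.09, -0.66, -0.81, 1.02]
[0.31, -0.52, 14.4, -0.73, -0.89, 1.11]
```

Tracking is as predicted.

Request:
apply_moves([
  {"wx": 0.05, "wy": -0.02, "wz": 1.3, "tx": -0.06, "ty": -0.08, "tz": 0.11, "claw": 2},
  {"wx": 0.09, "wy": -0.05, "wz": 2.6, "tx": -0.12, "ty": -0.16, "tz": 0.21, "claw": 2},
  {"wx": 0.14, "wy": -0.08, "wz": 3.9, "tx": -0.18, "ty": -0.24, "tz": 0.32, "claw": 2},
  {"wx": 0.18, "wy": -0.12, "wz": 5.25, "tx": -0.24, "ty": -0.32, "tz": 0.42, "claw": 2},
  {"wx": 0.21, "wy": -0.16, "wz": 6.55, "tx": -0.31, "ty": -0.4, "tz": 0.52, "claw": 2},
  {"wx": 0.24, "wy": -0.21, "wz": 7.85, "tx": -0.37, "ty": -0.48, "tz": 0.62, "claw": 2},
  {"wx": 0.27, "wy": -0.26, "wz": 9.15, "tx": -0.44, "ty": -0.56, "tz": 0.72, "claw": 2},
  {"wx": 0.29, "wy": -0.32, "wz": 10.5, "tx": -0.51, "ty": -0.64, "tz": 0.82, "claw": 2},
  {"wx": 0.3, "wy": -0.38, "wz": 11.8, "tx": -0.58, "ty": -0.72, "tz": 0.92, "claw": 2},
  {"wx": 0.31, "wy": -0.45, "wz": 13.1, "tx": -0.66, "ty": -0.81, "tz": 1.02, "claw": 2},
  {"wx": 0.31, "wy": -0.52, "wz": 14.4, "tx": -0.73, "ty": -0.89, "tz": 1.11, "claw": 2},
  {"wx": 0.31, "wy": -0.52, "wz": 14.4, "tx": -0.73, "ty": -0.89, "tz": 1.11, "claw": 2},
])

```text
clock: 8.12
ee_pos: [0.5051, -0.0604, 0.3392]
orientation: [0.664, -0.629, 0.226, -0.335]
wrist_force: [-0.3, 0.3, -1.5]
opening: 0.093
```

```bash
python3 nxt.py 2 10 0.85
python3 - <<'E'
from h import *
S=viewer.get_image("scene");T=viewer.get_image("top")
cv2.imwrite("pics/p1.png",cv2.resize(np.hstack([S["img"],T["img"]]),None,fx=.62,fy=.62,interpolation=cv2.INTER_AREA))
E
```

```text
[-0.684 -0.716  2.296  0.714  1.089  2.218] 8.1167 0.09303908686463748
[-0.04, -0.18, -0.16, -0.34, 0.15, 0.34]
[-0.09, -0.35, -0.32, -0.69, 0.31, 0.67]
[-0.14, -0.53, -0.48, -1.05, 0.49, 0.98]
[-0.2, -0.69, -0.65, -1.42, 0.69, 1.28]
[-0.26, -0.86, -0.83, -1.79, 0.9, 1.56]
[-0.32, -1.02, -1.01, -2.17, 1.13, 1.83]
[-0.38, -1.17, -1.19, -2.55, 1.38, 2.08]
[-0.45, -1.32, -1.38, -2.94, 1.65, 2.31]
[-0.52, -1.47, -1.58, -3.32, 1.93, 2.52]
[-0.58, -1.61, -1.78, -3.7, 2.23, 2.71]
```

View pics/p1.png

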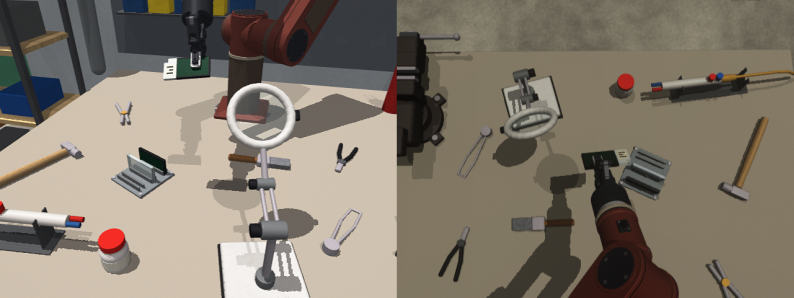

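Request:
apply_moves([
  {"wx": -0.04, "wy": -0.18, "wz": -0.16, "tx": -0.34, "ty": 0.15, "tz": 0.34, "claw": 2},
  {"wx": -0.09, "wy": -0.35, "wz": -0.32, "tx": -0.69, "ty": 0.31, "tz": 0.67, "claw": 2},
  {"wx": -0.14, "wy": -0.53, "wz": -0.48, "tx": -1.05, "ty": 0.49, "tz": 0.98, "claw": 2},
  {"wx": -0.2, "wy": -0.69, "wz": -0.65, "tx": -1.42, "ty": 0.69, "tz": 1.28, "claw": 2},
  {"wx": -0.26, "wy": -0.86, "wz": -0.83, "tx": -1.79, "ty": 0.9, "tz": 1.56, "claw": 2},
  {"wx": -0.32, "wy": -1.02, "wz": -1.01, "tx": -2.17, "ty": 1.13, "tz": 1.83, "claw": 2},
  {"wx": -0.38, "wy": -1.17, "wz": -1.19, "tx": -2.55, "ty": 1.38, "tz": 2.08, "claw": 2},
  {"wx": -0.45, "wy": -1.32, "wz": -1.38, "tx": -2.94, "ty": 1.65, "tz": 2.31, "claw": 2},
  {"wx": -0.52, "wy": -1.47, "wz": -1.58, "tx": -3.32, "ty": 1.93, "tz": 2.52, "claw": 2},
  {"wx": -0.58, "wy": -1.61, "wz": -1.78, "tx": -3.7, "ty": 2.23, "tz": 2.71, "claw": 2},
  {"wx": -0.58, "wy": -1.61, "wz": -1.78, "tx": -3.7, "ty": 2.23, "tz": 2.71, "claw": 2},
])

```text
clock: 9.13
ee_pos: [0.5054, 0.1056, 0.2172]
orientation: [0.735, -0.554, 0.188, -0.342]
wrist_force: [-1.1, 0.5, -2.4]
opening: 0.093
```

```bash
python3 nxt.py 2 3 1
cat > meas.py <<'E'
from ik import *
s=sensors.state(); S=viewer.get_image("scene");T=viewer.get_image("top")
k=sys.argv[1]
R=Rn.from_quat(s["orientation"]); L=s["ee_pos"]+R.apply(LAB); us,ut=proj(S,L),proj(T,L)
print("label pred",L,us,ut,"axis dist",(LENS-L)@LN,"off",np.linalg.norm((LENS-L)-((LENS-L)@LN)*LN), "normal err deg",np.rad2deg(np.arccos(min(1,-R.as_matrix()[:,1]@LN))))
for n,p in(("S",S),("T",T)):
    for t in("label","plate_center","lens"): print(n,t,[(np.round(r["at"],1).tolist(),round(r["conf"],2)) for r in nets.place_of(p,t)[:2]])
def crop(p,u,f):
    c,r=int(u[0])-60,int(u[1])-50; return cv2.resize(p["img"][max(r,0):r+100,max(c,0):c+120],None,fx=f,fy=f,interpolation=cv2.INTER_CUBIC),(max(c,0),max(r,0))
a,oa=crop(S,us,3.3);b,ob=crop(T,ut,3.3); print(oa,ob); h=min(a.shape[0],b.shape[0]); cv2.imwrite(f"pics/m{k}.png",np.hstack([a[:h],b[:h]]))
cv2.imwrite(f"pics/w{k}.png",cv2.resize(np.hstack([S["img"],T["img"]]),None,fx=.62,fy=.62,interpolation=cv2.INTER_AREA))
E
python3 meas.py 1
```

```text
[-0.252 -0.616  2.459  0.712  0.756  2.217] 9.1333 0.09299394727414438
[-0.03, -0.08, -0.1, -0.22, 0.12, 0.14]
[-0.07, -0.16, -0.2, -0.44, 0.25, 0.27]
[-0.11, -0.24, -0.3, -0.66, 0.38, 0.4]
label pred [0.52497044 0.04805727 0.21695029] [384.87478899 201.74224094] [252.43758697 258.10666118] axis dist 0.11733156168206053 off 0.03204755900770374 normal err deg 1.586448142976128
S label []
S plate_center []
S lens [([422.2, 188.3], 0.83)]
T label [([252.3, 255.8], 0.72)]
T plate_center [([232.8, 271.0], 0.69)]
T lens [([214.4, 195.6], 0.83)]
(324, 151) (192, 208)
```

View pics/m1.png

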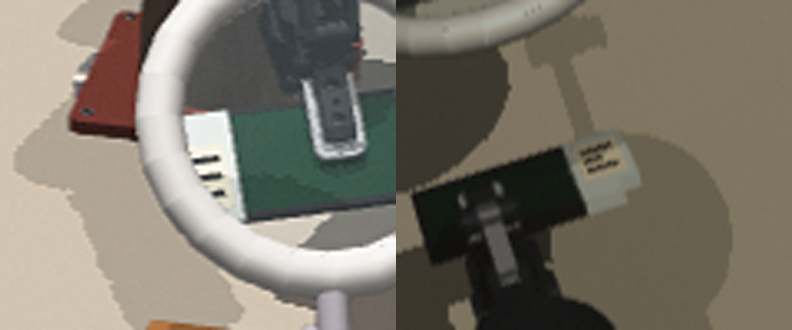

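View pics/w1.png

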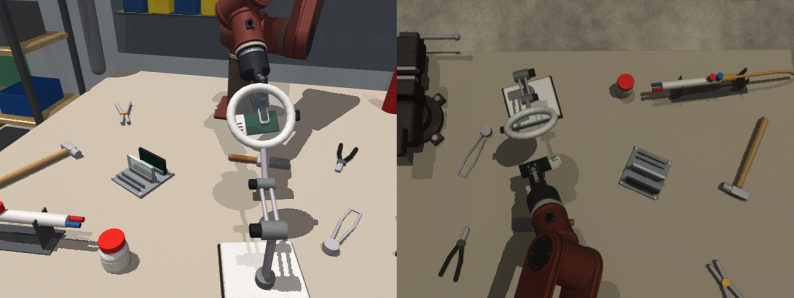

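Request:
apply_moves([
  {"wx": -0.03, "wy": -0.08, "wz": -0.1, "tx": -0.22, "ty": 0.12, "tz": 0.14, "claw": 2},
  {"wx": -0.07, "wy": -0.16, "wz": -0.2, "tx": -0.44, "ty": 0.25, "tz": 0.27, "claw": 2},
  {"wx": -0.11, "wy": -0.24, "wz": -0.3, "tx": -0.66, "ty": 0.38, "tz": 0.4, "claw": 2},
  {"wx": -0.11, "wy": -0.24, "wz": -0.3, "tx": -0.66, "ty": 0.38, "tz": 0.4, "claw": 2},
  {"wx": -0.11, "wy": -0.24, "wz": -0.3, "tx": -0.66, "ty": 0.38, "tz": 0.4, "claw": 2},
  {"wx": -0.11, "wy": -0.24, "wz": -0.3, "tx": -0.66, "ty": 0.38, "tz": 0.4, "claw": 2},
])

```text
clock: 10.03
ee_pos: [0.4992, 0.1311, 0.2012]
orientation: [0.744, -0.544, 0.184, -0.343]
wrist_force: [0.8, 0.8, -1.8]
opening: 0.097
```

```bash
sed -i 's/int(u\[0\])-60,int(u\[1\])-50/int(u[0])-60,int(u[1])-50/' meas.py; python3 nxt.py 2 1 1; python3 meas.py 2
python3 - <<'E'
from h import *
S=viewer.get_image("scene");T=viewer.get_image("top")
cv2.imwrite("pics/zs.png",cv2.resize(S["img"][150:250,350:490],None,fx=5.6,fy=5.6,interpolation=cv2.INTER_CUBIC))
cv2.imwrite("pics/zt.png",cv2.convertScaleAbs(cv2.resize(T["img"][180:290,180:300],None,fx=5,fy=5,interpolation=cv2.INTER_CUBIC),alpha=1.6))
E
```

```text
[-0.182 -0.599  2.48   0.713  0.7    2.226] 10.0333 0.0965159170053181
[-0.06, -0.05, -0.05, -0.05, 0.08, 0.03]
label pred [0.52041523 0.0741579  0.20119114] [402.23818866 211.58610062] [237.44746859 262.61893459] axis dist 0.12690721735566954 off 0.0027478701744845235 normal err deg 0.3724724324180017
S label []
S plate_center [([228.9, 272.4], 0.22)]
S lens [([420.1, 186.8], 0.61)]
T label [([238.9, 260.4], 0.67)]
T plate_center [([222.5, 272.8], 0.76)]
T lens []
(342, 161) (177, 212)
```

View pics/zs.png

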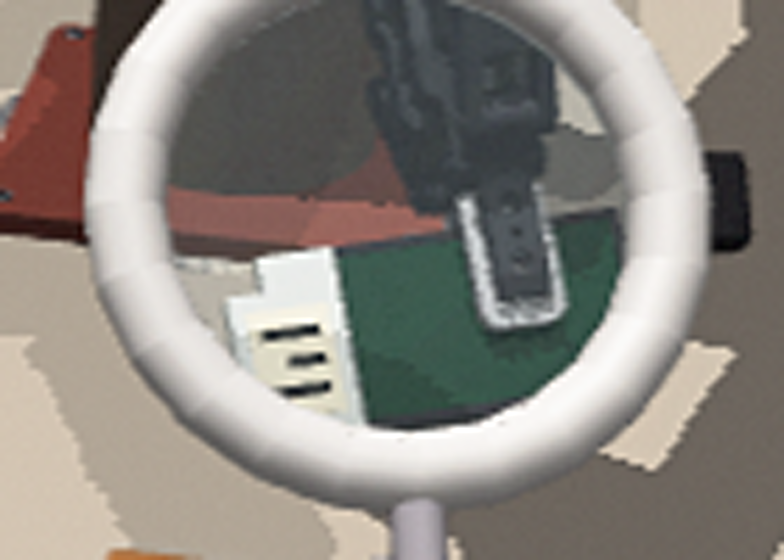

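View pics/zt.png

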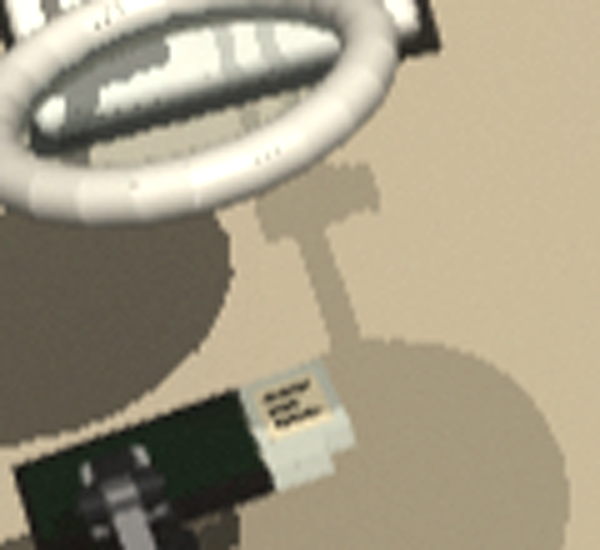

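```bash
cat > est.py <<'E'
from ik import *
def run(us,ut):
    s=sensors.state(); S=viewer.get_image("scene");T=viewer.get_image("top")
    X,g=tri(S,us,T,ut); R=Rn.from_quat(s["orientation"]); L=s["ee_pos"]+R.apply(LAB)
    print("tri",np.round(X,4),"gap",round(g,4),"pred",np.round(L,4),"diff in tool mm",np.round(R.inv().apply(X-L)*1e3,1))
    # constrained: only tool x,z offsets
    f=lambda o:np.r_[proj(S,s["ee_pos"]+R.apply([o[0],-.0045,o[1]]))-us,proj(T,s["ee_pos"]+R.apply([o[0],-.0045,o[1]]))-ut]
    r=least_squares(f,[LAB[0],LAB[2]]); print("label in tool x,z",r.x,np.round(r.fun,1))
    for n,XX in(("tri",X),("pred",L)):
        v=LENS-XX; d=v@LN; o=v-d*LN; print(n,"dist",round(d,4),"off y",round(o@my,4),"off slope",round(o@np.cross(LN,my),4))
E
python3 -c "
from est import *
run((402.6,213.0),(238.6,260.0))"
```

```text
tri [0.5246 0.0737 0.2011] gap 0.0029 pred [0.5205 0.0735 0.2014] diff in tool mm [ 1.3 -2.7  2.9]
label in tool x,z [ 0.06135627 -0.00064171] [-0.9  0.7 -0.7  1.3]
tri dist 0.1242 off y 0.0039 off slope 0.0016
pred dist 0.1268 off y 0.003 off slope -0.0015
```

```bash
python3 -c "
from est import *
lab=np.array([.061,-.0055,-.002]); p,Rm=goal(np.deg2rad(8),.130,lab); s=sensors.state(); print(s['joint_vel'].round(4)); rel(p,Rm); print(ik(p,Rm,x0=np.array(s['qpos'])))"
```

```text
[ 0.0014 -0.0015  0.0012 -0.0012  0.0005 -0.    ]
clock 10.63 w [-0.06 -0.05 -0.06] t [-0.08   0.112 -0.01 ]
[array([-0.18141468, -0.60753228,  2.48728109,  0.70993621,  0.70626927,
        2.22520636])]
```

Request:
apply_moves([
  {"wx": -0.06, "wy": -0.05, "wz": -0.06, "tx": -0.08, "ty": 0.11, "tz": -0.01, "claw": 2},
  {"wx": -0.06, "wy": -0.05, "wz": -0.06, "tx": -0.08, "ty": 0.11, "tz": -0.01, "claw": 2},
  {"wx": -0.06, "wy": -0.05, "wz": -0.06, "tx": -0.08, "ty": 0.11, "tz": -0.01, "claw": 2},
  {"wx": -0.06, "wy": -0.05, "wz": -0.06, "tx": -0.08, "ty": 0.11, "tz": -0.01, "claw": 2},
  {"wx": -0.06, "wy": -0.05, "wz": -0.06, "tx": -0.08, "ty": 0.11, "tz": -0.01, "claw": 2},
  {"wx": -0.06, "wy": -0.05, "wz": -0.06, "tx": -0.08, "ty": 0.11, "tz": -0.01, "claw": 2},
])

```text
clock: 11.13
ee_pos: [0.4951, 0.1328, 0.1989]
orientation: [0.746, -0.542, 0.182, -0.342]
wrist_force: [0.5, 0.2, -0.5]
opening: 0.095
```

```bash
python3 meas.py 3
python3 - <<'E'
from est import *
s=sensors.state(); lab=np.array([.061,-.0055,-.002]); rel(*goal(np.deg2rad(8),.130,lab)); print(s["joint_vel"].round(4),s["qpos"].round(3),s["opening"],s["wrist_force"])
S=viewer.get_image("scene");T=viewer.get_image("top")
cv2.imwrite("pics/zs3.png",cv2.resize(S["img"][180:240,370:450],None,fx=9,fy=9,interpolation=cv2.INTER_CUBIC))
cv2.imwrite("pics/zt3.png",cv2.convertScaleAbs(cv2.resize(T["img"][230:290,200:280],None,fx=9,fy=9,interpolation=cv2.INTER_CUBIC),alpha=1.6))
E
```

```text
label pred [0.51660289 0.07597915 0.19891384] [403.63797632 211.79574209] [236.48283574 265.12500133] axis dist 0.13079821029048794 off 0.002007780660277689 normal err deg 0.023001480623192443
S label []
S plate_center []
S lens [([421.9, 188.5], 0.69), ([227.8, 269.7], 0.31)]
T label [([238.9, 263.5], 0.9)]
T plate_center [([216.6, 276.1], 0.95), ([407.1, 280.9], 0.71)]
T lens [([213.2, 196.5], 0.83)]
(343, 161) (176, 215)
clock 11.53 w [ 0. -0.  0.] t [ 0.002  0.002 -0.001]
[ 0.0024 -0.0005  0.      0.0003  0.0001  0.0021] [-0.181 -0.607  2.487  0.709  0.706  2.226] 0.09805798510935095 [ 0.33235474  0.06453644 -1.41201429]
```

View pics/zs3.png

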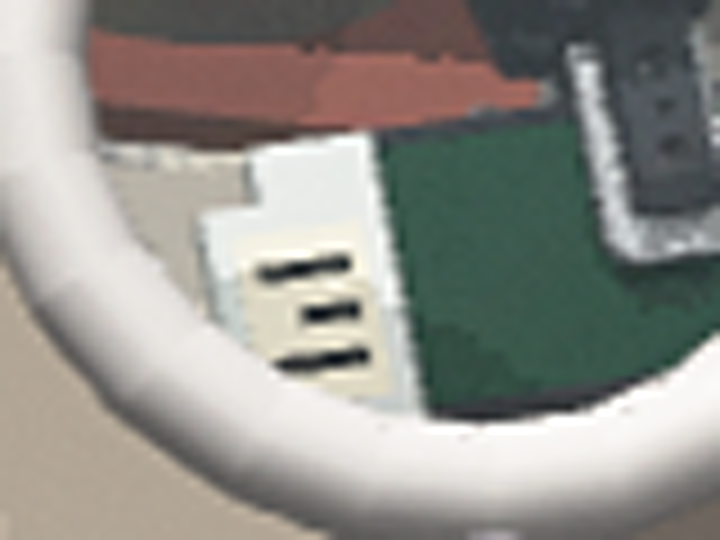

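View pics/zt3.png

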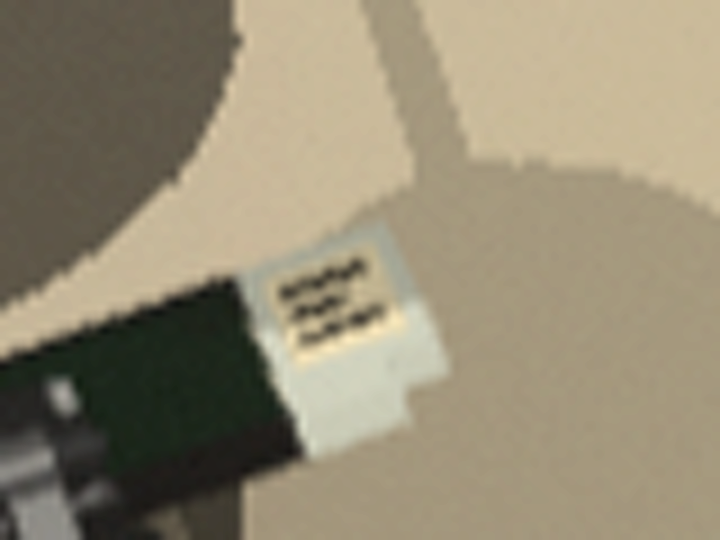

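View pics/w3.png

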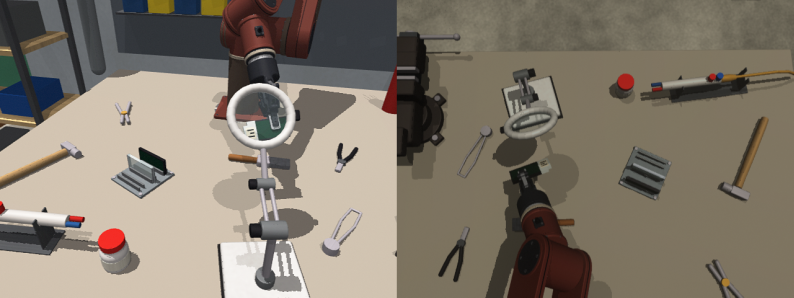

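```bash
python3 -c "
from est import *
run((404.2,214.0),(237.0,263.1))"
```

```text
tri [0.5202 0.0763 0.1972] gap 0.002 pred [0.5165 0.0759 0.1988] diff in tool mm [ 1.  -1.4  3.6]
label in tool x,z [ 0.06130781 -0.00012266] [-0.6  0.4 -0.5  0.7]
tri dist 0.1295 off y 0.0002 off slope 0.0017
pred dist 0.1309 off y -0.0003 off slope -0.0019
```

```bash
python3 -c "
from h import *
print(job.sign_off()); s=sensors.state(); print(s['clock'],s['opening'],s['ee_pos'])"
```

```text
the job is handed in; nothing more can be done
None
the job is handed in; nothing more can be done
```

I gripped the notched plate by its dark part at about 50 N and lifted it out of the rack. It is now held still in front of the magnifier, label side up and facing the lens. I handed the job in at about 12 s. The clear cover and the plain plate are still in their slots, and my path check kept about 48 mm between the hand or plate and the lens head.

**Last checks before hand-in**

| Check | From the cameras | From the arm's pose |
|---|---|---|
| Distance from lens centre along the axis | about 129.5 mm | about 131 mm |
| Offset from the lens axis | 1.7 mm | 1.9 mm, to the opposite side |

- **Squareness:** the label faces the lens to within 0.02° by the arm's pose. That assumes the plate sits flat in the pads and takes the magnifier's direction from the pictures, which is uncertain by about 1°.
- **Grip and stillness:** the opening read about 8 mm on the 9 mm plate, the joint speeds were near zero, and the final picture shows the frosted end untouched.

**Disagreements and limits**
- **Label position:** the cameras put the label about 3.6 mm further along the fingers than I assumed from the grasp, so I aimed for the middle of the two.
- **Label in the scene view:** the network never found the label through the lens, so I read its position there by eye. The rim just hides its lower edge in that view.
- **Reading angle:** the label is turned about 8° from upright for the reader, to keep the joints clear of their limits.
- **After sign-off:** the robot could not be read any more, so I have no check of that last second.

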